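# Sort the specimens, slides and control vial at the blood analyser

### The job

Sort the mixed handful on the counter: lay the long and the short blood tube on the roller mixer, one in each of its two empty grooves, lay each slide mailer flat in the bay of its own width in the aluminium slide tray, and press the control vial, cap up, fully down into the empty cutout of the foam-lined control case. There is glass in all of them, so set them down rather than drop them, and leave the tube that is already on the mixer where it lies.

Things in the scene. Friction and masses are not known exactly. Their poses are not given: they have to be found in the camera images.
- long_tube: The longer blood tube, lying loose: clear glass, dark blood, paper label, lavender stopper. 16 mm diameter, 106 mm long over all; the stopper is an octagon 17 to 19 mm across and takes the last 20 mm. Origin on the tube's axis at half its length (8.6 mm above the counter when lying on it); x axis along the tube towards the stopper. 15 to 31 g.
- short_tube: The shorter blood tube, of the same make, lying loose: 13 mm diameter, 82 mm long over all, octagonal stopper 15 to 16 mm across on the last 16 mm. Origin on the tube's axis at half its length (7.3 mm above the counter when lying on it); x axis along the tube towards the stopper. 10 to 20 g.
- narrow_mailer: The narrow slide mailer, a flat closed milky plastic box 84 mm long (x), 34 mm wide (y), 14 mm thick, showing one slide on top; lies flat. Origin at the centre of its underside, z up. 21 to 42 g.
- wide_mailer: The wide slide mailer, a flat closed milky plastic box 84 mm long (x), 56 mm wide (y), 14 mm thick, showing two slides side by side; lies flat. Origin at the centre of its underside, z up. 31 to 63 g.
- control_vial: The loose control vial, standing on the counter: glass body 20 mm diameter with a bevelled foot, white screw cap 21 mm diameter on the top 17 mm, 56 mm high in all. Origin at the centre of its underside, z up along its axis. 21 to 42 g.
- roller_mixer: Tube roller mixer, cream, fixed, off: four grey rollers, 33 dia., 190 long, along its y at x = -60, -20, 20, 60 mm, do not turn; tops 62.5 mm up; end housings beyond y = -97 and 95 mm, 66 high. Grooves at x = -40 and 0 are empty, x = +40 holds the parked tube. A tube in a groove has its axis 57 to 61 mm up. Origin on the counter under the rollers' middle, z up. Body 176 (x) by 245 mm.
- parked_tube: A third blood tube, the size of the long one, that already lies in the x = +40 mm groove of the mixer; loose, to be left there. Origin on its axis at half its length.
- slide_tray: Low open aluminium tray, fixed, 110 (x) by 139 mm (y), floor 3 and rims 10 mm above the counter. A wall along x parts two bays 104 mm long in x: wide bay, 76 mm, centred at y = +28.5 mm; narrow bay, 54 mm, centred at y = -39.5 mm. A mailer lies in its bay with its length along the tray's x. Origin on the counter under the tray's centre, z up.
- control_case: Blue box 128 mm square, fixed, rim 50, dark foam top 46 mm up; open lid, 23 high, lies at +x to x 200. Two vials stand in it at x 34, y -36 and 36, caps 70 mm up. Empty cutout at x -24, y 0: bevelled mouth 32 mm wide, 18 from 12 mm down, floor 14 mm above the counter; springy foam, a 20 mm vial needs 3 to 12 N to go home (cap then level with the others). Origin on the counter under the box's centre.
Mind the look-alikes: they are no part of the job. What is shaped like the wide_mailer but orange or yellow is not meant. What is shaped like the short_tube but yellow is not meant.

How it is judged:
By the outcome, as a careful person would: the job done as asked, in the order asked, and still so for the second after the job is handed in, with the robot touching nothing.
It also fails if it takes over 120 s, if anything falls off the work surface, if the arm or the gripper's body presses on something with over 40 N, if the wrist force passes 120 N, or if a joint passes its speed limit or range.

### The arm

A 6-joint arm with a two-finger parallel gripper is mounted at the origin on the work surface. World frame = base frame: x ahead of the robot, y to its left, z up, the work surface at z = 0. Lengths are in m, angles in rad, forces in N, time in s.
With the tool pointing down it reaches from about 0.375 to 0.9 m from the base axis. Payload 3.1 kg.
Tool frame: the origin (TCP) lies midway between the tips of the shut fingers; the grasp point (between the pads) lies 19 mm behind it; z points along the fingers, y is the line along which they close (so a half turn about z gives the same grasp; the last joint's range is limited). The gripper opens to 85 mm and grips with 20 to 120 N. Pads are 22 mm wide; open, the fingers measure 114 mm over their backs; the gripper's body (76 mm by 85 mm) begins 54 mm behind the grasp point. The pads swing forward as they close: fully open they stand 13 mm farther back than shut.
Start: joints at [-1.464, 0.527, 1.433, -0, 1.181, -0.178], TCP at [0.176, -0.6, 0.231] pointing down, gripper open.
Joint ranges: [-3.08, 3.08], [-0.75, 2.2], [0.22, 2.44], [-1.43, 4.57], [0, 2.65], [-2.85, 2.85]. Speed limits (rad/s): [2.79, 2.79, 3.14, 3.14, 3.14, 3.14].

### API

Orientations are given as a unit quaternion [x, y, z, w].
In Python, from rig import manip gives the robot as it stands.
- The arm moves only by the tool carry_out, never from a script. Its argument "commands" is a list of rows, each a list of 7 numbers: the shift along the tool's x, y, z in mm, then the turn, a rotation vector about the tool's x, y, z in rad, then the gripper command: -1 is shut, 1 is fully open, values between are in proportion. A call has 1 to 5 rows; each row shifts and turns the commanded pose from where the row before left it, along the tool's axes as they then stand; what a row does not reach is not made up. A row lasts 1/10 s, in which the tool goes at most 50 mm and 8.59 degrees, less where a joint would pass 70% of its speed; a pose out of reach is approached as far as the arm can. A call with a gripper value outside its range is refused whole. The fingers move at their own pace and stop on an object; "squeeze" is the grip in N (left out, the last holds). Time passes only in rows, so rows that do not move let the fingers close. It gives the time, the measured TCP pose, the force, the opening and the grip force at its end, in the units of the state.
- manip.observe(): the state, without advancing time (a new reading comes with each control period).
- manip.read_camera(name): name is "scene" or "side" or "wrist"; returns a dict with "frame" (384x512x3 uint8, red, green, blue), "mtx" (3x3 intrinsics, pixels), "k1" (the pictures are not rectified: a ray, as slopes to the right and down, at radius r is drawn at 1 + k1 r^2 times it, then the intrinsics apply), "R" (3x3) and "t" (3): a world point X has camera coordinates R X + t; the wrist camera has in their place "T_tool_cam" (4x4, takes a point from camera to tool coordinates, whose origin is the TCP and whose axes are the flange's). Camera axes: x right, y down, z forward; pixel columns grow to the right and rows downward; lengths in m; the calibration is good to about 2 mm. A picture is of the moment at which its call begins: read the wrist's pose just before it. There is no depth.
- manip.close_job(): hands the job in; it is judged then, once.
The state is a dict: "time_s": time; "qpos": joint angles; "qd": joint speeds; "tau": joint torques, N m; "eef_pos": TCP position; "orientation": TCP orientation; "wrist_force": force on the tool from outside, world axes, zero at the start; "wrist_torque": the same for the moment, N m; "opening": finger opening in m; "gripper_force": force on a finger pad.
Only numpy, scipy, OpenCV 4.12 (cv2) and the standard library are available. Lean on these libraries where they do the work, as an engineer would, in place of code of your own. Each camera call takes 0.05 s, during which the arm holds its last target. There are 200 camera calls.

## Working session

There is one attempt and no reset: what is moved stays moved. The work goes in short steps, Python scripts to look and compute and a tool call to move; the robot and the scene stay as the last step left them, time stands still between calls to the robot, and variables do not carry over. Pictures are saved under pics/ and viewed, at most 14 in all, crops included, and the job is handed in when it is done.

Besides the shell and the picture viewer there is one more tool, called after ">>>" as name(argument=value, ...), one argument or row to a line, values as JSON. carry_out: Moves the arm, as the interface text tells. Its arguments: {"type":"object","properties":{"commands":{"type":"array","items":{"type":"array","items":{"type":"number"}}},"squeeze":{"type":"number"}},"required":["commands"]}

```bash
ls; mkdir -p pics; python3 - <<'E'
from rig import manip
import cv2
s=manip.observe();print(s)
for n in("scene","side"):
    c=manip.read_camera(n);print(n,c["mtx"].round(1).tolist(),c["k1"],c["R"].round(3).tolist(),c["t"])
    cv2.imwrite(f"pics/{n}0.png",c["frame"][:,:,::-1]); cv2.imwrite(f"pics/{n}0b.png",cv2.resize(c["frame"][:,:,::-1],(800,600),interpolation=cv2.INTER_CUBIC))
c=manip.read_camera("wrist");print(c["T_tool_cam"],c["mtx"],c["k1"])
E
```

```text
pics
{'time_s': 0.0, 'qpos': array([-1.46345641e+00,  5.28496592e-01,  1.43393752e+00, -8.98635333e-06,
        1.18138920e+00, -1.78516978e-01]), 'qd': array([ 0.00081562,  0.00015195,  0.00109868, -0.00089846,  0.00069933,
        0.00044925]), 'tau': array([ 7.46372953e-04, -4.42344832e+01, -1.78022593e+01, -5.81347263e-05,
        8.45681468e-03,  3.10598864e-06]), 'eef_pos': array([ 0.17617309, -0.59889167,  0.23030373]), 'orientation': array([ 9.89802247e-01,  1.42443913e-01,  3.55324306e-05, -1.11477470e-03]), 'wrist_force': array([-0.08612017,  0.20190417, -0.70813869]), 'wrist_torque': array([ 0.0363482 , -0.00537033,  0.01990404]), 'gripper_force': 0.0, 'opening': 0.08510619859082078}
scene [[446.4, 0.0, 257.0], [0.0, 446.4, 189.8], [0.0, 0.0, 1.0]] 0.05199775773999439 [[-0.646, 0.763, 0.01], [0.505, 0.437, -0.745], [-0.572, -0.476, -0.667]] [ 0.2852893  -0.19247045  1.28189498]
side [[387.6, 0.0, 252.5], [0.0, 387.6, 189.7], [0.0, 0.0, 1.0]] -0.023933140904618646 [[-0.995, -0.102, -0.019], [-0.063, 0.744, -0.665], [0.082, -0.66, -0.746]] [0.45605242 0.06539302 0.94810656]
[[ 4.46493306e-04 -9.47308852e-01 -3.20321308e-01  8.13443730e-02]
 [ 9.99999763e-01  5.90535131e-04 -3.52539633e-04 -1.49253923e-03]
 [ 5.23124900e-04 -3.20321075e-01  9.47308891e-01 -1.42458200e-01]
 [ 0.00000000e+00  0.00000000e+00  0.00000000e+00  1.00000000e+00]] [[333.22911324   0.         257.85970922]
 [  0.         333.22911324 190.65964535]
 [  0.           0.           1.        ]] -0.033419557492591775
```

View pics/scene0b.png

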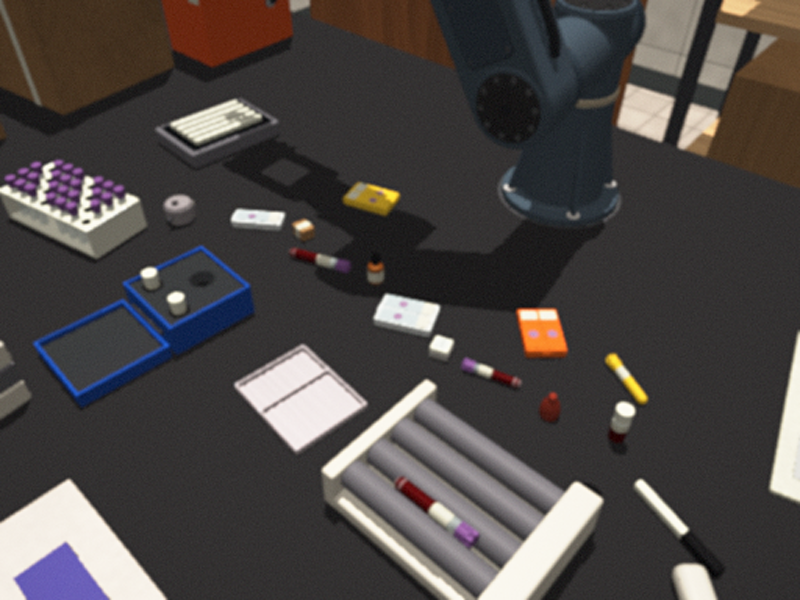

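View pics/side0b.png

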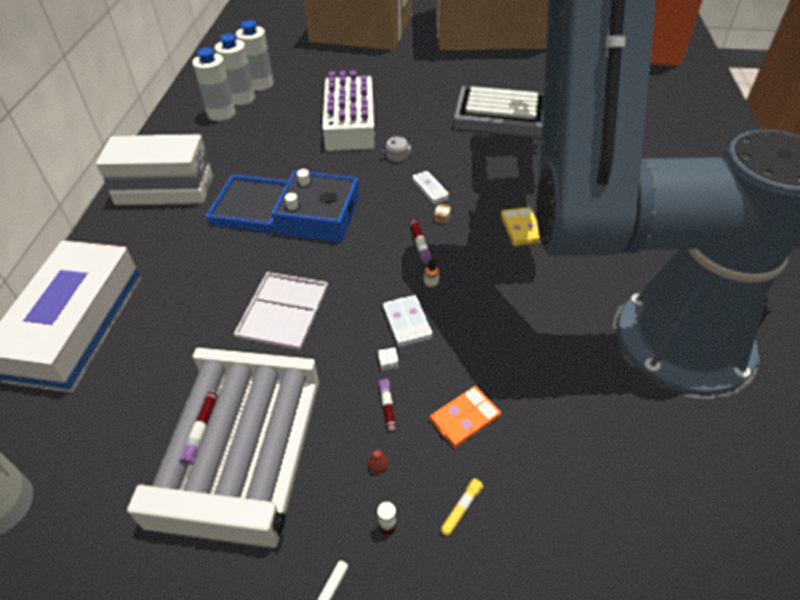

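```bash
cat > h.py <<'E'
import numpy as np, cv2
from rig import manip
from scipy.spatial.transform import Rotation as Ro
def cam(n):
    s=manip.observe(); c=manip.read_camera(n); c["s"]=s
    if n=="wrist":
        T=np.eye(4);T[:3,:3]=Ro.from_quat(s["orientation"]).as_matrix();T[:3,3]=s["eef_pos"]
        W=T@c["T_tool_cam"]; c["R"]=W[:3,:3].T; c["t"]=-c["R"]@W[:3,3]
    return c
def rays(c,uv):
    uv=np.atleast_2d(np.float64(uv))
    d=cv2.undistortPoints(uv[:,None],c["mtx"],np.array([c["k1"],0,0,0.]))[:,0]
    return -c["R"].T@c["t"], np.c_[d,np.ones(len(d))]@c["R"]
def plane(c,uv,z):
    o,d=rays(c,uv); return o+d*((z-o[2])/d[:,2])[:,None]
def proj(c,X):
    X=np.atleast_2d(np.float64(X))
    return cv2.projectPoints(X[:,None],cv2.Rodrigues(c["R"])[0],c["t"],c["mtx"],np.array([c["k1"],0,0,0.]))[0][:,0]
def tri(cs,uvs):
    A=np.zeros((3,3));b=np.zeros(3)
    for c,uv in zip(cs,uvs):
        o,d=rays(c,uv);d=d[0]/np.linalg.norm(d[0]);P=np.eye(3)-np.outer(d,d);A+=P;b+=P@o
    X=np.linalg.solve(A,b); return X
E
python3 - <<'E'
from h import *
for n in("scene","side"):
    c=cam(n); f=c["frame"]; m=(f.max(2)>75).astype(np.uint8)
    k,l,st,ce=cv2.connectedComponentsWithStats(m)
    print(n)
    for i in range(1,k):
        if 40<st[i,4]<9000:
            co=max(cv2.findContours((l==i).astype(np.uint8),cv2.RETR_EXTERNAL,cv2.CHAIN_APPROX_NONE)[0],key=len)[:,0]
            P=plane(c,co,.008)[:,:2]*1000
            (x,y),(w,h),a=cv2.minAreaRect(np.float32(P))
            if w<h:w,h,a=h,w,a+90
            if abs(x)<1500: print((ce[i]/.64).round().astype(int),f[l==i].mean(0).astype(int),"xy %d %d size %d %d ang %d"%(x,y,w,h,a))
# triangulated points from pictures (800-scale)
S=cam("scene");D=cam("side")
pts=dict(trayA=((302,347),(326,282)),trayB=((236,385),(265,274)),trayC=((298,449),(236,340)),trayD=((366,404),(300,346)),
mixA=((428,384),(315,362)),mixB=((326,471),(196,352)),mixC=((601,497),(276,515)),
caseA=((201,250),(358,178)),caseB=((127,287),(289,173)),caseC=((175,333),(277,228)),caseD=((251,289),(344,235)),
cap=((624,411),(387,511)),hole=((202,278),(329,198)),c1=((149,272),(302,173)),c2=((177,297),(291,196)))
for k,(a,b) in pts.items(): print(k,(1000*tri((S,D),(np.array(a)*.64,np.array(b)*.64))).round())
E
```

```text
scene
[19 55] [93 83 69] xy 332 -1306 size 666 32 ang 68
[232  25] [101  41  20] xy -98 -1000 size 472 428 ang 134
[367  19] [80 48 28] xy -359 -820 size 286 134 ang 43
[409  26] [79 47 27] xy -407 -701 size 380 112 ang 38
[574   6] [65 74 83] xy -819 -445 size 112 28 ang 82
[618   8] [66 76 84] xy -891 -340 size 158 40 ang 163
[655  67] [162 151 136] xy -655 -145 size 854 191 ang 17
[755  44] [128 106  82] xy -905 14 size 655 209 ang 18
[579  36] [73 85 95] xy -642 -315 size 290 107 ang 37
[218 120] [188 185 170] xy 242 -652 size 180 154 ang 173
[699 129] [181 161 137] xy -378 103 size 224 71 ang 15
[193 142] [106 102 105] xy 337 -639 size 175 95 ang 117
[ 73 207] [144 133 136] xy 601 -620 size 327 170 ang 98
[512 191] [ 90  99 105] xy 58 -65 size 139 50 ang 47
[371 197] [155 129  50] xy 245 -238 size 95 80 ang 104
[178 203] [142 133 132] xy 482 -477 size 57 53 ang 41
[613 205] [74 80 84] xy -8 104 size 90 18 ang 8
[257 218] [182 183 180] xy 423 -340 size 94 57 ang 124
[302 227] [154 133 106] xy 388 -262 size 56 35 ang 61
[154 321] [ 37  61 114] xy 681 -280 size 290 195 ang 173
[321
[... 1907 characters left out ...]
 -15 95 size 63 11 ang 12
[465 415] [226 152  99] xy 340 173 size 91 64 ang 42
[378 460] [106  50  42] xy 455 254 size 29 28 ang 143
[ 13 494] [109 107  99] xy 929 336 size 120 41 ang 119
[461 505] [202 183  98] xy 341 305 size 87 19 ang 60
[386 514] [183 181 173] xy 435 325 size 36 23 ang 95
[333 580] [208 208 197] xy 488 411 size 51 16 ang 68
trayA [583. -63.   7.]
trayB [690. -72.  11.]
trayC [705.  62.   3.]
trayD [599.  73.   6.]
mixA [557. 139.  58.]
mixB [730. 138.  63.]
mixC [561. 370.  63.]
caseA [ 560. -307.   41.]
caseB [ 691. -297.   55.]
caseC [ 693. -187.   25.]
caseD [ 567. -178.   26.]
cap [432. 339.  50.]
hole [ 605. -243.   45.]
c1 [ 661. -282.   70.]
c2 [ 667. -211.   69.]
```

```bash
cat >> h.py <<'E'
def delta(x,y,z,yaw):
    "tool-frame shift (mm) and turn (rad) from the measured pose to x,y,z (mm), pointing down, tool x at yaw (deg)"
    s=manip.observe(); R=Ro.from_quat(s["orientation"])
    G=Ro.from_euler('z',yaw,degrees=True)*Ro.from_euler('x',180,degrees=True)
    sh=R.inv().apply(np.array([x,y,z])-1000*s["eef_pos"]); tu=(R.inv()*G).as_rotvec()
    g=G.inv().apply(np.array([x,y,z])-1000*s["eef_pos"])
    print("t %.1f"%s["time_s"],"pos",(1000*s["eef_pos"]).round(1),"yaw %.2f"%np.degrees(np.arctan2(*R.as_matrix()[[1,0],0])),"shift",sh.round(1),"turn",tu.round(3),"| shift after turn",g.round(1),"q",s["qpos"].round(2),"F",s["wrist_force"].round(1),"open %.4f"%s["opening"])
E
python3 -c "
from h import *
delta(431,-185,200,106)"
```

```text
t 0.3 pos [ 176.2 -599.5  231.1] yaw 16.37 shift [ 361.3 -325.8   31.3] turn [-0.    -0.    -1.564] | shift after turn [328.2 359.2  31.1] q [-1.46  0.53  1.43 -0.    1.18 -0.18] F [ 0.1  0.2 -0.2] open 0.0853
```

>>> carry_out(
  commands=[
    [30, -27, 2.6, 0, 0, 0, 1],
    [30, -27, 2.6, 0, 0, 0, 1],
    [30, -27, 2.6, 0, 0, 0, 1],
    [30, -27, 2.6, 0, 0, 0, 1],
    [30, -27, 2.6, 0, 0, 0, 1],
  ],
  squeeze=25,
)

```text
time_s: 0.85
eef_pos: [0.2827, -0.4265, 0.2184]
orientation: [0.99, 0.142, 0.0, 0.0]
wrist_force: [0.5, -1.5, -0.5]
opening: 0.0857
gripper_force: 0.0
```

>>> carry_out(
  commands=[
    [30, -27, 2.6, 0, 0, 0, 1],
    [30, -27, 2.6, 0, 0, 0, 1],
    [30, -27, 2.6, 0, 0, 0, 1],
    [30, -27, 2.6, 0, 0, 0, 1],
    [30, -27, 2.6, 0, 0, 0, 1],
  ],
)

```text
time_s: 1.35
eef_pos: [0.3887, -0.2547, 0.2055]
orientation: [0.99, 0.142, 0.0, 0.0]
wrist_force: [0.2, -0.5, 0.5]
opening: 0.0853
gripper_force: 0.0
```

>>> carry_out(
  commands=[
    [30, -27, 2.6, 0, 0, 0, 1],
    [30, -27, 2.6, 0, 0, 0, 1],
    [0, 0, 0, 0, 0, -0.14, 1],
    [0, 0, 0, 0, 0, -0.14, 1],
    [0, 0, 0, 0, 0, -0.14, 1],
  ],
)

```text
time_s: 1.85
eef_pos: [0.4307, -0.1867, 0.2002]
orientation: [0.937, 0.349, 0.0, 0.0]
wrist_force: [-0.2, -1.1, 0.0]
opening: 0.0852
gripper_force: 0.0
```

>>> carry_out(
  commands=[
    [0, 0, 0, 0, 0, -0.14, 1],
    [0, 0, 0, 0, 0, -0.14, 1],
    [0, 0, 0, 0, 0, -0.14, 1],
    [0, 0, 0, 0, 0, -0.14, 1],
    [0, 0, 0, 0, 0, -0.14, 1],
  ],
)

```text
time_s: 2.35
eef_pos: [0.4304, -0.1873, 0.2003]
orientation: [0.761, 0.649, 0.0, 0.0]
wrist_force: [-0.2, -0.3, 0.4]
opening: 0.0854
gripper_force: 0.0
```

>>> carry_out(
  commands=[
    [0, 0, 0, 0, 0, -0.14, 1],
    [0, 0, 0, 0, 0, -0.14, 1],
    [0, 0, 0, 0, 0, -0.03, 1],
    [0, 0, 0, 0, 0, 0, 1],
  ],
)

```text
time_s: 2.75
eef_pos: [0.4303, -0.1873, 0.2002]
orientation: [0.655, 0.756, 0.0, 0.0]
wrist_force: [-0.9, -0.0, -0.0]
opening: 0.0853
gripper_force: 0.0
```

```bash
cat >> h.py <<'E'
def blobs(c,mask,z,mn=60):
    k,l,st,ce=cv2.connectedComponentsWithStats(mask.astype(np.uint8))
    for i in range(1,k):
        if st[i,4]<mn: continue
        co=max(cv2.findContours((l==i).astype(np.uint8),cv2.RETR_EXTERNAL,cv2.CHAIN_APPROX_NONE)[0],key=len)[:,0]
        (x,y),(w,h),a=cv2.minAreaRect(np.float32(plane(c,co,z)[:,:2]*1000))
        if w<h:w,h,a=h,w,a+90
        print(ce[i].round().astype(int),st[i,4],c["frame"][l==i].mean(0).astype(int),"xy %.1f %.1f size %.1f %.1f ang %.1f"%(x,y,w,h,a))
def save(c,n): cv2.imwrite(f"pics/{n}.png",c["frame"][:,:,::-1])
E
python3 - <<'E'
from h import *
delta(431,-185,200,106)
c=cam("wrist");save(c,"w1")
blobs(c,c["frame"].max(2)>70,.0086)
E
```

```text
t 2.8 pos [ 430.3 -187.3  200.2] yaw 98.20 shift [2.2 1.  0.2] turn [ 0.     0.    -0.136] | shift after turn [2.  1.3 0.2] q [-0.65  0.37  1.85  0.    0.93 -0.79] F [-0.9 -0.  -0. ] open 0.0853
[293   3] 280 [148 147 143] xy 443.1 -36.7 size 36.8 8.2 ang 8.5
[478  40] 5442 [227 217 216] xy 622.5 -36.2 size 88.9 71.2 ang 174.0
[246  54] 532 [152 101  54] xy 402.1 -83.5 size 29.2 26.6 ang 141.2
[259 155] 1712 [136  92  98] xy 429.6 -185.4 size 114.0 21.5 ang 106.8
[ 80 183] 4707 [230 214  47] xy 244.3 -239.5 size 94.3 66.9 ang 105.0
[443 245] 15471 [ 71  83 103] xy 658.9 -256.1 size 204.1 183.6 ang 4.6
[216 221] 827 [189 161 125] xy 392.0 -257.9 size 42.0 31.3 ang 79.2
[233 285] 2249 [213 212 210] xy 420.6 -338.7 size 98.8 42.4 ang 124.5
[131 284] 782 [93 91 88] xy 300.5 -351.3 size 98.4 21.8 ang 70.8
[280 357] 397 [82 77 76] xy 490.5 -434.2 size 51.2 23.6 ang 21.1
```

View pics/w1.png

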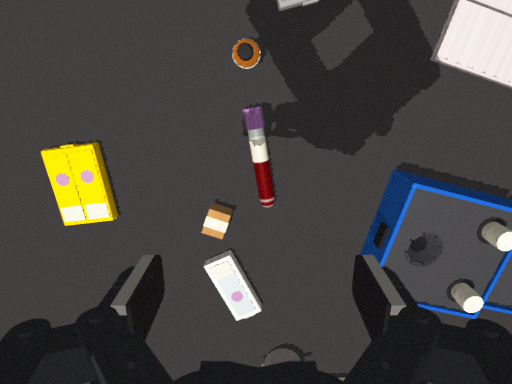

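>>> carry_out(
  commands=[
    [1, 1, 0, 0, 0, -0.1, 0],
    [1, 0, 0, 0, 0, -0.045, 0],
    [0, 0, 45, 0, 0, 0, 0],
    [0, 0, 45, 0, 0, 0, 0],
    [0, 0, 40, 0, 0, 0, 0],
  ],
)

```text
time_s: 3.3
eef_pos: [0.4312, -0.1854, 0.069]
orientation: [0.598, 0.801, -0.0, 0.001]
wrist_force: [-0.6, 0.3, 0.7]
opening: 0.0423
gripper_force: 0.0
```

>>> carry_out(
  commands=[
    [0, 0, 30, 0, 0, 0, 0],
    [0, 0, 0, 0, 0, 0, 0],
    [0, 0, 0, 0, 0, 0, 0],
  ],
)

```text
time_s: 3.6
eef_pos: [0.4309, -0.1852, 0.0401]
orientation: [0.598, 0.802, 0.0, -0.0]
wrist_force: [0.1, 0.3, 0.1]
opening: 0.0426
gripper_force: 0.0
```

```bash
python3 - <<'E'
from h import *
delta(430,-185,5,106.6)
c=cam("wrist");save(c,"w2")
blobs(c,c["frame"].max(2)>70,.0086)
E
```

```text
t 3.6 pos [ 430.9 -185.2   40.1] yaw 106.56 shift [ 0.4 -0.8 35.1] turn [-0.001 -0.001 -0.001] | shift after turn [ 0.4 -0.8 35.1] q [-0.64  0.67  1.96 -0.    0.51 -0.93] F [0.1 0.3 0.1] open 0.0426
[255 165] 167210 [135 129 131] xy 427.3 -185.3 size 363.8 240.4 ang 16.7
[344 297] 79 [74 75 79] xy 493.8 -212.9 size 9.4 5.5 ang 11.5
[171 298] 85 [77 78 82] xy 391.1 -244.4 size 8.8 8.2 ang 84.6
[111 309] 98 [74 75 78] xy 356.8 -263.3 size 13.2 7.6 ang 29.3
[404 309] 75 [75 76 80] xy 533.0 -210.3 size 10.6 5.2 ang 7.7
[120 354] 3403 [94 95 97] xy 369.1 -309.0 size 91.5 50.8 ang 63.4
[396 354] 3384 [84 85 91] xy 548.8 -255.7 size 91.3 49.8 ang 151.7
[176 349] 69 [77 78 82] xy 402.6 -282.5 size 6.3 5.9 ang 17.3
[339 349] 70 [76 77 81] xy 505.5 -251.8 size 7.8 5.7 ang 131.8
[179 377] 92 [76 77 81] xy 409.2 -306.9 size 9.9 7.2 ang 51.1
[336 377] 91 [77 78 81] xy 513.3 -275.6 size 9.2 7.6 ang 111.0
```

View pics/w2.png

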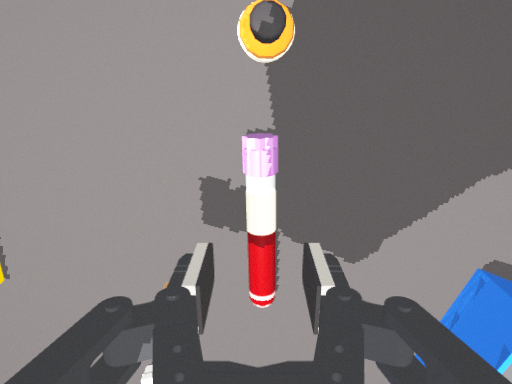

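>>> carry_out(
  commands=[
    [0.4, 0, 20, 0, 0, 0, 0],
    [0, 0, 15, 0, 0, 0, 0],
    [0, 0, 0, 0, 0, 0, 0],
    [0, 0, 0, 0, 0, 0, -0.7],
    [0, 0, 0, 0, 0, 0, -1],
  ],
  squeeze=25,
)

```text
time_s: 4.15
eef_pos: [0.4317, -0.1854, 0.0066]
orientation: [0.598, 0.802, -0.0, 0.002]
wrist_force: [0.5, 1.1, 2.7]
opening: 0.0145
gripper_force: 25.4
```

>>> carry_out(
  commands=[
    [0, 0, 0, 0, 0, 0, -1],
    [0, 0, 0, 0, 0, 0, -1],
    [0, 0, 0, 0, 0, 0, -1],
    [0, 0, 0, 0, 0, 0, -1],
  ],
)

```text
time_s: 4.55
eef_pos: [0.4317, -0.1854, 0.0065]
orientation: [0.598, 0.802, 0.0, 0.002]
wrist_force: [0.7, -0.2, 7.2]
opening: 0.0145
gripper_force: 26.4
```

>>> carry_out(
  commands=[
    [0, 0, -10, 0, 0, 0, -1],
    [0, 0, -40, 0, 0, 0, -1],
    [0, 0, -40, 0, 0, 0, -1],
    [0, 0, -40, 0, 0, 0, -1],
    [0, 0, -40, 0, 0, 0, -1],
  ],
)

```text
time_s: 5.05
eef_pos: [0.4302, -0.1843, 0.1773]
orientation: [0.597, 0.802, -0.0, -0.0]
wrist_force: [0.5, -0.4, 0.2]
opening: 0.0149
gripper_force: 25.7
```

```bash
python3 - <<'E'
from h import *
delta(604,255,175,90)
c=cam("wrist");save(c,"w3")
E
```

```text
t 5.0 pos [ 430.2 -184.3  177.3] yaw 106.62 shift [371.3 292.2   2.3] turn [-0.   -0.    0.29] | shift after turn [439.3 173.8   2.3] q [-0.64  0.4   1.87 -0.    0.86 -0.93] F [ 0.5 -0.4  0.2] open 0.0149
```

View pics/w3.png

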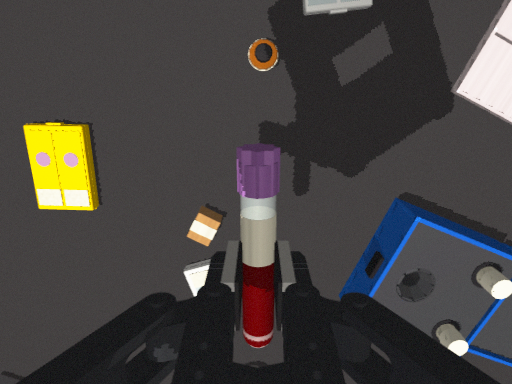

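>>> carry_out(
  commands=[
    [37, 29, 0, 0, 0, 0, -1],
    [37, 29, 0, 0, 0, 0, -1],
    [37, 29, 0, 0, 0, 0, -1],
    [37, 29, 0, 0, 0, 0, -1],
    [37, 29, 0, 0, 0, 0, -1],
  ],
)

```text
time_s: 5.6
eef_pos: [0.5168, 0.0358, 0.1757]
orientation: [0.598, 0.802, 0.0, 0.0]
wrist_force: [0.4, -0.3, -1.0]
opening: 0.0144
gripper_force: 25.7
```

>>> carry_out(
  commands=[
    [37, 29, 0, 0, 0, 0, -1],
    [37, 29, 0, 0, 0, 0, -1],
    [37, 29, 0, 0, 0, 0, -1],
    [37, 29, 0, 0, 0, 0, -1],
    [37, 29, 0, 0, 0, 0, -1],
  ],
)

```text
time_s: 6.1
eef_pos: [0.6027, 0.2546, 0.1755]
orientation: [0.597, 0.802, -0.0, -0.0]
wrist_force: [0.3, -0.7, -0.5]
opening: 0.0147
gripper_force: 25.7
```

>>> carry_out(
  commands=[
    [0, 0, 0, 0, 0, 0.14, -1],
    [0, 0, 0, 0, 0, 0.14, -1],
    [0, 0, 0, 0, 0, 0.01, -1],
    [0, 0, 0, 0, 0, 0, -1],
  ],
)

```text
time_s: 6.5
eef_pos: [0.6024, 0.2525, 0.1752]
orientation: [0.706, 0.708, -0.0, -0.0]
wrist_force: [-0.9, 0.6, 0.1]
opening: 0.0146
gripper_force: 25.7
```

```bash
python3 - <<'E'
from h import *
delta(604,255,175,90)
c=cam("wrist");save(c,"w4")
np.save("w4.npy",[c["R"],c["t"]],allow_pickle=True) if 0 else None
import pickle;pickle.dump(c,open("w4.pkl","wb"))
E
```

```text
t 6.5 pos [602.4 252.5 175.2] yaw 90.15 shift [2.5 1.6 0.2] turn [-0.001  0.     0.003] | shift after turn [2.5 1.6 0.2] q [ 0.23  0.63  1.41 -0.    1.1   0.22] F [-0.9  0.6  0.1] open 0.0146
```

View pics/w4.png

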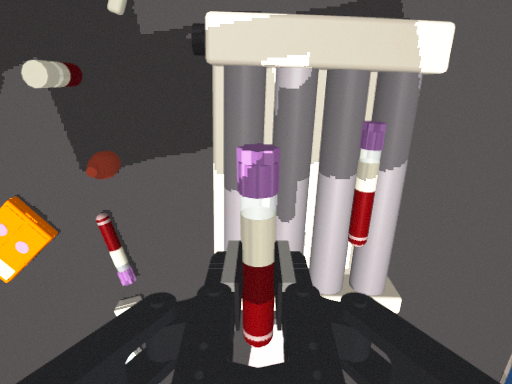

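```bash
python3 - <<'E'
from h import *
import pickle;c=pickle.load(open("w4.pkl","rb"))
f=c["frame"].astype(int)
p=lambda uv,z:(1000*plane(c,uv,z)).round(1).tolist()
print("r3",p([(345.5,80),(328.5,280)],.046),"r4",p([(395.5,80),(370.5,280)],.046),"r1,2",p([(246,80),(292.5,80)],.046))
print("housing",p([(208,14),(450,24),(206,65),(444,72)],.066))
m=(f.min(2)>150);m=(f[...,0]-f[...,2]>8)&(f.max(2)>110)
# parked tube stopper/body
g=(f[...,0]-f[...,1]>40);g[:,:300]=0;blobs(c,g,.060)
pu=(f[...,2]-f[...,1]>25);pu[:,:300]=0;blobs(c,pu,.060)
for r in (75,85,100,120,150,200,240): print(r,[int(v) for v in f[r,205:430:4].max(1)] if r in(85,) else '')
print([tuple(map(int,f[85,x])) for x in range(262,282,2)])
E
```

```text
r3 [[668.7, 335.5, 46.0], [668.1, 155.2, 46.0]] r4 [[707.9, 335.9, 46.0], [708.3, 155.1, 46.0]] r1,2 [[591.3, 335.0, 46.0], [627.5, 335.2, 46.0]]
housing [[566.4, 378.2, 66.0], [733.7, 373.6, 66.0], [563.7, 345.3, 66.0], [734.7, 341.9, 66.0]]
[375 137] 412 [136  92 144] xy 691.3 294.0 size 20.2 13.9 ang 88.0
[361 216] 1009 [144  24  28] xy 687.1 224.8 size 50.0 16.8 ang 87.8
[373 135] 671 [128  87 136] xy 689.6 294.5 size 22.4 18.8 ang 87.8
[509 377] 67 [ 40  72 112] xy 861.9 46.7 size 23.1 6.3 ang 105.5
75 
85 [57, 58, 184, 231, 231, 100, 108, 114, 120, 130, 133, 125, 115, 115, 105, 131, 231, 230, 146, 174, 190, 203, 223, 225, 181, 120, 114, 109, 173, 229, 197, 95, 103, 114, 113, 123, 135, 133, 122, 116, 112, 185, 225, 82, 95, 102, 107, 112, 119, 130, 133, 124, 121, 112, 99, 92, 88]
100 
120 
150 
200 
240 
[(107, 102, 103), (99, 95, 99), (212, 204, 186), (229, 223, 204), (232, 224, 207), (231, 224, 205), (203, 193, 178), (136, 131, 132), (155, 150, 153), (168, 162, 165)]
```

>>> carry_out(
  commands=[
    [-4, 6.4, 0, 0, 0, 0.012, -1],
    [0, 0, 40, 0, 0, 0, -1],
    [0, 0, 40, 0, 0, 0, -1],
    [0, 0, 20, 0, 0, 0, -1],
    [0, 0, 5, 0, 0, 0, -1],
  ],
)

```text
time_s: 7.05
eef_pos: [0.6077, 0.2474, 0.067]
orientation: [0.711, 0.703, -0.002, -0.001]
wrist_force: [0.1, 0.9, 0.2]
opening: 0.0146
gripper_force: 25.7
```

>>> carry_out(
  commands=[
    [0, 0, 3, 0, 0, 0, -1],
    [0, 0, 0, 0, 0, 0, -1],
  ],
)

```text
time_s: 7.25
eef_pos: [0.6104, 0.2486, 0.0681]
orientation: [0.711, 0.703, 0.001, 0.001]
wrist_force: [0.1, 0.8, 1.4]
opening: 0.0147
gripper_force: 25.7
```

>>> carry_out(
  commands=[
    [0, 0, 2, 0, 0, 0, -1],
    [0, 0, 2, 0, 0, 0, -1],
    [0, 0, 0, 0, 0, 0, -1],
  ],
)

```text
time_s: 7.55
eef_pos: [0.6095, 0.2488, 0.0637]
orientation: [0.711, 0.703, 0.0, 0.0]
wrist_force: [-0.2, -0.4, -0.3]
opening: 0.0146
gripper_force: 25.7
```

```bash
python3 - <<'E'
from h import *
delta(608.8,249,58,89.3)
for n in("scene","side"):
    c=cam(n);save(c,n+"1")
    f=c["frame"].astype(int); print(proj(c,[.609,.249,.06]))
a=cv2.imread("pics/scene1.png")[230:384,200:400];b=cv2.imread("pics/side1.png")[210:350,60:240]
cv2.imwrite("pics/m1.png",np.hstack([cv2.resize(a,(400,308)),cv2.resize(b,(396,308))]))
E
```

```text
t 7.5 pos [609.5 248.8  63.7] yaw 89.32 shift [ 0.2 -0.7  5.7] turn [ 0.001 -0.     0.   ] | shift after turn [ 0.2 -0.7  5.7] q [0.22 0.78 1.46 0.   0.9  0.23] F [-0.2 -0.4 -0.3] open 0.0146
[[304.60481578 293.26797236]]
[[166.13159661 274.05632291]]
```

View pics/m1.png

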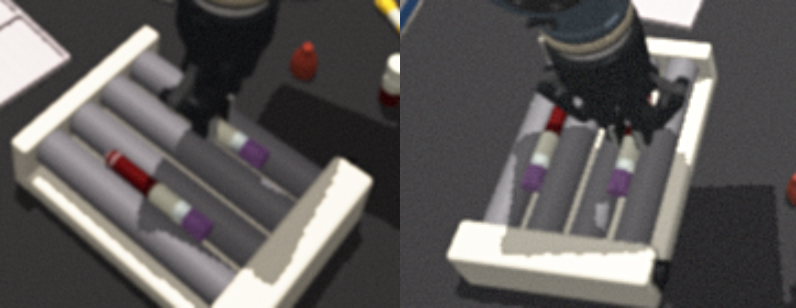

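>>> carry_out(
  commands=[
    [0, -0.7, 2, 0, 0, 0, -1],
    [0, 0, 1, 0, 0, 0, -1],
    [0, 0, 0, 0, 0, 0, -1],
  ],
)

```text
time_s: 7.95
eef_pos: [0.6092, 0.2489, 0.0616]
orientation: [0.711, 0.703, 0.001, 0.0]
wrist_force: [-1.0, -0.0, 7.0]
opening: 0.0144
gripper_force: 29.3
```

>>> carry_out(
  commands=[
    [0, 0, 1, 0, 0, 0, -1],
    [0, 0, 0, 0, 0, 0, -1],
  ],
)

```text
time_s: 8.15
eef_pos: [0.6092, 0.2488, 0.0615]
orientation: [0.711, 0.703, 0.001, 0.001]
wrist_force: [-2.2, -0.9, 11.0]
opening: 0.0143
gripper_force: 32.1
```

>>> carry_out(
  commands=[
    [0, 0, 1, 0, 0, 0, -1],
    [0, 0, 0, 0, 0, 0, -1],
  ],
)

```text
time_s: 8.35
eef_pos: [0.6093, 0.2489, 0.0614]
orientation: [0.711, 0.703, 0.001, 0.001]
wrist_force: [-3.8, -1.4, 15.6]
opening: 0.0146
gripper_force: 34.3
```

>>> carry_out(
  commands=[
    [0, 0, -2.5, 0, 0, 0, -1],
    [0, 0, 0, 0, 0, 0, -0.64],
    [0, 0, 0, 0, 0, 0, -0.6],
    [0, 0, 0, 0, 0, 0, -0.55],
    [0, 0, 0, 0, 0, 0, -0.5],
  ],
)

```text
time_s: 8.85
eef_pos: [0.6094, 0.249, 0.0622]
orientation: [0.711, 0.703, 0.001, 0.001]
wrist_force: [-1.8, -0.4, 9.6]
opening: 0.0214
gripper_force: 5.5
```

>>> carry_out(
  commands=[
    [0, 0, -5, 0, 0, 0, -0.5],
    [0, 0, -20, 0, 0, 0, -0.5],
    [0, 0, -45, 0, 0, 0, 0],
    [0, 0, -45, 0, 0, 0, 0],
    [0, 0, 0, 0, 0, 0, 0],
  ],
)

```text
time_s: 9.35
eef_pos: [0.613, 0.2499, 0.1823]
orientation: [0.711, 0.703, 0.006, 0.004]
wrist_force: [0.0, 0.8, 0.7]
opening: 0.0428
gripper_force: 0.0
```

```bash
python3 - <<'E'
from h import *
delta(452,163,176,103)
c=cam("wrist");save(c,"w5")
f=c["frame"].astype(int)
pu=(f[...,2]-f[...,1]>20);blobs(c,pu,.060)
g=(f[...,0]-f[...,1]>40);blobs(c,g,.060);print("short");blobs(c,f.max(2)>70,.0073)
E
```

```text
t 9.3 pos [613.  249.9 182.3] yaw 89.33 shift [ -88.8 -160.     3.9] turn [ 0.014 -0.002 -0.239] | shift after turn [ -48.4 -176.4    6.3] q [0.22 0.63 1.39 0.   1.11 0.23] F [0.  0.8 0.7] open 0.0428
[252 131] 645 [103  69 109] xy 608.6 294.0 size 22.1 18.8 ang 87.2
[353 129] 638 [101  68 107] xy 689.5 294.5 size 21.6 18.8 ang 87.9
[ 13 247] 108 [219 166 207] xy 393.0 194.7 size 10.7 9.9 ang 75.4
[118 274] 229 [143  95 150] xy 483.8 166.3 size 17.4 15.6 ang 103.3
[506 357] 450 [29 56 89] xy 867.6 60.4 size 72.4 17.3 ang 104.5
[61 75] 189 [48  3  5] xy 465.0 338.8 size 15.8 10.9 ang 85.2
[ 92 164] 712 [92 35 24] xy 476.8 269.4 size 28.7 21.9 ang 179.0
[345 209] 933 [115  16  19] xy 687.2 225.1 size 49.9 16.1 ang 88.1
[251 211] 905 [113  16  19] xy 606.8 223.7 size 50.1 15.3 ang 88.5
[ 17 235] 2284 [223 125  12] xy 384.4 201.1 size 78.2 47.9 ang 41.7
[ 99 232] 409 [107  20  23] xy 473.3 208.1 size 31.4 12.2 ang 103.7
[116 275] 140 [166 110 176] xy 482.2 164.3 size 13.8 11.0 ang 101.4
short
[102   7] 264 [154 150 134] xy 481.3 394.6 size 17.2 11.7 ang 178.5
[281 167] 69882 [141 131 129
[... 1011 characters left out ...]
1 265] 77 [71 67 68] xy 418.0 144.6 size 25.6 13.2 ang 96.5
[408 263] 68 [71 68 67] xy 779.5 141.4 size 19.7 15.7 ang 146.3
[430 266] 60 [72 68 68] xy 801.4 135.5 size 17.4 12.7 ang 119.2
[ 39 271] 79 [71 67 67] xy 371.4 137.2 size 20.0 14.7 ang 68.8
[427 282] 75 [71 67 67] xy 804.6 116.0 size 22.8 17.3 ang 135.0
[157 287] 73 [71 68 68] xy 499.4 115.9 size 29.7 12.0 ang 43.4
[ 89 297] 131 [72 68 68] xy 421.9 101.1 size 29.4 29.1 ang 64.3
[131 298] 68 [92 90 84] xy 469.1 101.1 size 17.8 9.0 ang 128.3
[504 352] 772 [64 77 94] xy 914.5 13.1 size 121.0 25.5 ang 104.5
[ 96 359] 65 [182 184 175] xy 412.5 11.8 size 30.5 4.5 ang 50.2
[141 375] 377 [183 186 184] xy 467.0 -15.5 size 45.9 27.1 ang 55.0
```

View pics/w5.png

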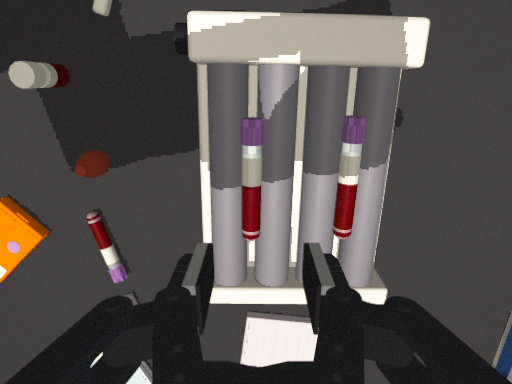

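>>> carry_out(
  commands=[
    [-22, -40, 1, 0, 0, 0, 0],
    [-22, -40, 1, 0, 0, 0, 0],
    [-22, -40, 1, 0, 0, 0, 0],
    [-22, -40, 0, 0, 0, 0, 0],
    [0, 0, 0, 0, 0, -0.12, 0],
  ],
)

```text
time_s: 9.9
eef_pos: [0.4364, 0.1605, 0.1697]
orientation: [0.667, 0.745, -0.007, -0.006]
wrist_force: [0.7, 1.3, 0.4]
opening: 0.0425
gripper_force: 0.0
```

>>> carry_out(
  commands=[
    [0, 0, 0, 0, 0, -0.12, 0],
    [0, 0, 40, 0, 0, 0, 0],
    [0, 0, 20, 0, 0, 0, 0],
    [0, 0, 0, 0, 0, 0, 0],
    [0, 0, 0, 0, 0, 0, 0],
  ],
)

```text
time_s: 10.4
eef_pos: [0.4466, 0.1625, 0.1117]
orientation: [0.622, 0.783, -0.001, -0.001]
wrist_force: [-0.8, 0.1, -0.7]
opening: 0.0426
gripper_force: 0.0
```

```bash
python3 - <<'E'
from h import *
delta(452,163,3,103)
c=cam("wrist");save(c,"w6")
f=c["frame"].astype(int)
blobs(c,(f[...,2]-f[...,1]>20),.0073)
blobs(c,(f[...,0]-f[...,1]>40),.0073);print("all");blobs(c,f.max(2)>110,.0073)
E
```

```text
t 10.4 pos [446.6 162.5 111.7] yaw 103.06 shift [ -0.8   5.7 108.7] turn [-0.003 -0.     0.001] | shift after turn [ -0.7   5.3 108.7] q [ 0.11  0.53  1.91  0.    0.7  -0.11] F [-0.8  0.1 -0.7] open 0.0426
[121 125] 258 [219 169 207] xy 335.1 189.9 size 13.0 12.5 ang 12.8
[142 157] 240 [220 171 208] xy 353.5 169.0 size 13.3 12.4 ang 13.0
[267 228] 393 [144  95 152] xy 459.6 133.2 size 19.6 16.3 ang 103.2
[227 355] 131 [196 150 187] xy 453.8 -3.8 size 13.4 12.2 ang 13.6
[301  66] 1152 [87 34 23] xy 453.7 258.5 size 25.8 25.1 ang 106.2
[131 140] 7561 [241 140  19] xy 338.6 174.3 size 90.6 57.8 ang 41.8
[266 169] 604 [66  8  9] xy 447.1 180.3 size 30.8 12.2 ang 105.5
[266 229] 294 [157 103 167] xy 459.3 132.7 size 16.9 13.9 ang 103.1
[227 355] 111 [197 149 188] xy 453.8 -3.8 size 12.3 11.4 ang 101.6
all
[466 180] 18837 [179 172 164] xy 589.1 195.3 size 261.4 107.6 ang 116.7
[306  65] 196 [120  54  41] xy 456.9 260.0 size 10.0 9.8 ang 105.1
[124 144] 8859 [242 156  50] xy 338.3 174.0 size 90.0 57.7 ang 41.7
[265 139] 61 [133 114 111] xy 440.8 203.0 size 9.7 3.7 ang 13.1
[265 148] 62 [153 134 131] xy 442.6 196.8 size 10.5 3.0 ang 13.1
[266 213] 855 [182 157 173] xy 455.4 145.5 size 44.3 15.4 ang 106.4
[253 280] 975 [225 223 213] xy 459.5 82.5 size 30.9 27.6 ang 107.3
[221 337] 2002 [219 218 216] xy 442.4 15.5 size 70.5 40.0 ang 110.8
[482 350] 442 [206 194 192] xy 686.0 60.3 size 56.2 18.3 ang 154.0
[373 373] 310 [192 180 179] xy 599.3 8.2 size 28.9 23.9 ang 107.7
```

View pics/w6.png

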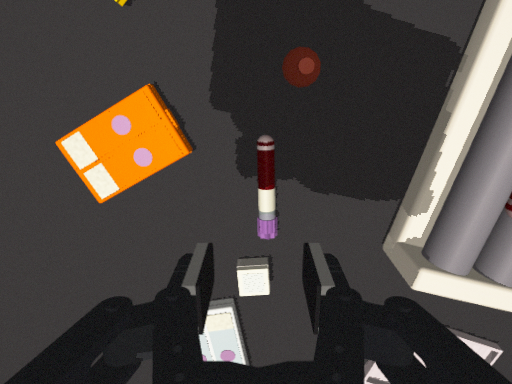

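>>> carry_out(
  commands=[
    [0.4, 4.9, 0, 0, 0, -0.026, 0],
    [0, 0, 45, 0, 0, 0, 0],
    [0, 0, 40, 0, 0, 0, 0],
    [0, 0, 16, 0, 0, 0, 0],
    [0, 0, 0, 0, 0, 0, 0],
  ],
)

```text
time_s: 10.95
eef_pos: [0.4519, 0.1641, 0.0103]
orientation: [0.612, 0.791, -0.001, -0.001]
wrist_force: [0.8, 0.6, 0.3]
opening: 0.0425
gripper_force: 0.0
```

```bash
python3 - <<'E'
from h import *
delta(451.3,164,5.5,104.5)
E
```

```text
t 10.9 pos [451.9 164.1  10.3] yaw 104.60 shift [ 0.  -0.6  4.8] turn [-0.002 -0.     0.002] | shift after turn [ 0.  -0.6  4.8] q [ 0.12  0.74  1.94  0.    0.46 -0.14] F [0.8 0.6 0.3] open 0.0425
```

>>> carry_out(
  commands=[
    [0, -0.6, 5, 0, 0, 0, 0],
    [0, 0, 0, 0, 0, 0, -0.5],
    [0, 0, 0, 0, 0, 0, -0.8],
    [0, 0, 0, 0, 0, 0, -1],
    [0, 0, 0, 0, 0, 0, -1],
  ],
)

```text
time_s: 11.45
eef_pos: [0.4525, 0.1641, 0.0076]
orientation: [0.612, 0.791, 0.001, 0.001]
wrist_force: [0.1, -0.6, 5.3]
opening: 0.0112
gripper_force: 24.6
```

>>> carry_out(
  commands=[
    [0, 0, 0, 0, 0, 0, -1],
    [0, 0, -10, 0, 0, 0, -1],
    [0, 0, -40, 0, 0, 0, -1],
    [0, 0, -40, 0, 0, 0, -1],
    [0, 0, -40, 0, 0, 0, -1],
  ],
)

```text
time_s: 11.95
eef_pos: [0.4508, 0.1639, 0.1382]
orientation: [0.612, 0.791, -0.0, -0.0]
wrist_force: [0.2, -0.0, 0.9]
opening: 0.0108
gripper_force: 24.5
```

```bash
python3 - <<'E'
from h import *
delta(648.6,245,140,89.3)
c=cam("wrist");save(c,"w7")
E
```

```text
t 11.9 pos [450.8 163.9 138.2] yaw 104.56 shift [ 28.8 211.8  -2. ] turn [-0.001 -0.     0.266] | shift after turn [ 83.5 196.8  -1.8] q [ 0.12  0.48  1.88 -0.    0.78 -0.14] F [ 0.2 -0.   0.9] open 0.0108
```

View pics/w7.png

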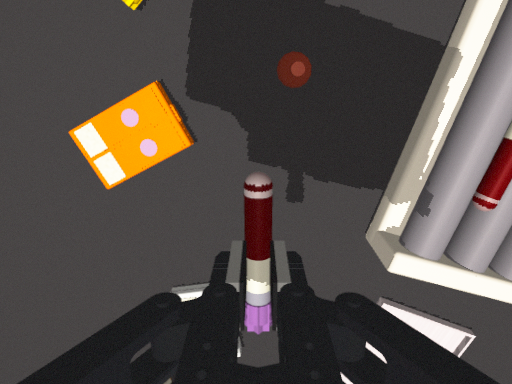

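>>> carry_out(
  commands=[
    [5.8, 42.4, 0, 0, 0, 0, -1],
    [5.8, 42.4, 0, 0, 0, 0, -1],
    [5.8, 42.4, 0, 0, 0, 0, -1],
    [5.8, 42.4, 0, 0, 0, 0, -1],
    [5.8, 42.4, 0, 0, 0, 0, -1],
  ],
)

```text
time_s: 12.5
eef_pos: [0.6504, 0.2459, 0.1369]
orientation: [0.612, 0.791, -0.0, -0.0]
wrist_force: [1.0, -0.1, 0.1]
opening: 0.0111
gripper_force: 24.5
```

>>> carry_out(
  commands=[
    [0, 0, 0, 0, 0, 0.133, -1],
    [0, 0, 0, 0, 0, 0.133, -1],
    [0, 0, 30, 0, 0, 0, -1],
    [0, 0, 20, 0, 0, 0, -1],
    [0, 0, 0, 0, 0, 0, -1],
  ],
)

```text
time_s: 13.0
eef_pos: [0.6463, 0.2447, 0.0832]
orientation: [0.711, 0.703, -0.003, -0.002]
wrist_force: [-1.3, 0.1, 0.1]
opening: 0.0107
gripper_force: 24.5
```

```bash
python3 - <<'E'
from h import *
delta(648.6,245,62,89.3)
E
```

```text
t 13.0 pos [646.3 244.7  83.2] yaw 89.32 shift [ 0.4  2.5 21.2] turn [-0.008  0.002  0.   ] | shift after turn [ 0.4  2.3 21.2] q [ 0.2   0.79  1.36 -0.    1.01  0.21] F [-1.3  0.1  0.1] open 0.0107
```

>>> carry_out(
  commands=[
    [0, 0, 10, 0, 0, 0, -1],
    [0, 0, 5, 0, 0, 0, -1],
    [0, 0, 2, 0, 0, 0, -1],
    [0, 0, 0, 0, 0, 0, -1],
  ],
)

```text
time_s: 13.4
eef_pos: [0.6497, 0.2453, 0.0699]
orientation: [0.711, 0.703, 0.0, 0.0]
wrist_force: [1.1, 0.6, -0.7]
opening: 0.0108
gripper_force: 24.5
```

```bash
python3 - <<'E'
from h import *
delta(648.6,245,60,89.3)
E
```

```text
t 13.4 pos [649.7 245.3  69.9] yaw 89.31 shift [-0.4 -1.1  9.9] turn [ 0. -0.  0.] | shift after turn [-0.4 -1.1  9.9] q [0.2  0.81 1.36 0.   0.98 0.21] F [ 1.1  0.6 -0.7] open 0.0108
```

>>> carry_out(
  commands=[
    [0, -0.8, 4, 0, 0, 0, -1],
    [0, 0, 2, 0, 0, 0, -1],
    [0, 0, 2, 0, 0, 0, -1],
    [0, 0, 0, 0, 0, 0, -1],
  ],
)

```text
time_s: 13.8
eef_pos: [0.6487, 0.2453, 0.0614]
orientation: [0.711, 0.703, -0.0, -0.0]
wrist_force: [-1.2, 0.5, 0.4]
opening: 0.011
gripper_force: 24.5
```

>>> carry_out(
  commands=[
    [0, 0, 1, 0, 0, 0, -1],
    [0, 0, 0, 0, 0, 0, -1],
  ],
)

```text
time_s: 14.0
eef_pos: [0.649, 0.2453, 0.061]
orientation: [0.711, 0.703, 0.0, 0.0]
wrist_force: [-0.3, 1.1, 1.8]
opening: 0.0107
gripper_force: 25.5
```

>>> carry_out(
  commands=[
    [0, 0, 1, 0, 0, 0, -1],
    [0, 0, 0, 0, 0, 0, -1],
  ],
)

```text
time_s: 14.2
eef_pos: [0.649, 0.2454, 0.0608]
orientation: [0.711, 0.703, 0.0, 0.0]
wrist_force: [-1.0, -1.2, 5.2]
opening: 0.0113
gripper_force: 28.1
```

>>> carry_out(
  commands=[
    [0, 0, -1, 0, 0, 0, -0.74],
    [0, 0, 0, 0, 0, 0, -0.71],
    [0, 0, 0, 0, 0, 0, -0.69],
    [0, 0, 0, 0, 0, 0, -0.67],
    [0, 0, 0, 0, 0, 0, -0.65],
  ],
)

```text
time_s: 14.7
eef_pos: [0.6491, 0.2454, 0.0614]
orientation: [0.711, 0.703, 0.0, 0.0]
wrist_force: [-0.9, 0.2, 6.0]
opening: 0.0148
gripper_force: 4.1
```

>>> carry_out(
  commands=[
    [0, 0, 0, 0, 0, 0, -0.6],
    [0, 0, 0, 0, 0, 0, -0.55],
    [0, 0, 0, 0, 0, 0, -0.5],
    [0, 0, -5, 0, 0, 0, -0.5],
    [0, 0, -20, 0, 0, 0, -0.5],
  ],
)

```text
time_s: 15.2
eef_pos: [0.6465, 0.2448, 0.083]
orientation: [0.711, 0.703, -0.003, -0.002]
wrist_force: [-0.0, -0.6, -0.8]
opening: 0.0212
gripper_force: 0.0
```

>>> carry_out(
  commands=[
    [0, 0, -45, 0, 0, 0, 0],
    [0, 0, -45, 0, 0, 0, 0],
    [0, 0, 0, 0, 0, 0, 0],
  ],
)

```text
time_s: 15.5
eef_pos: [0.6533, 0.2464, 0.183]
orientation: [0.711, 0.703, 0.006, 0.004]
wrist_force: [2.0, 0.7, 0.6]
opening: 0.0428
gripper_force: 0.0
```

```bash
python3 - <<'E'
from h import *
delta(421,-339,176,124)
c=cam("wrist");save(c,"w8")
f=c["frame"].astype(int)
blobs(c,(f[...,2]-f[...,1]>20),.060)
print();blobs(c,(f[...,0]-f[...,1]>40),.060)
E
```

```text
t 15.5 pos [653.3 246.4 183. ] yaw 89.32 shift [-588.1 -225.4    2. ] turn [ 0.015  0.001 -0.605] | shift after turn [-355.4 -520.     7. ] q [0.2  0.67 1.29 0.   1.17 0.21] F [2.  0.7 0.6] open 0.0428
[302 125] 644 [100  67 106] xy 689.0 294.5 size 21.2 18.8 ang 89.3
[200 127] 642 [ 99  66 105] xy 608.6 294.0 size 21.2 18.7 ang 89.1
[250 220] 340 [160 108 168] xy 646.3 214.0 size 18.8 15.7 ang 89.1
[494 298] 1640 [30 56 89] xy 883.6 129.9 size 153.0 16.3 ang 86.8

[17 73] 210 [46  2  5] xy 470.7 338.8 size 16.2 13.3 ang 90.9
[251 165] 526 [67  8 10] xy 648.1 262.8 size 30.4 11.6 ang 88.6
[ 50 161] 782 [88 33 22] xy 481.9 269.0 size 33.1 21.9 ang 179.0
[297 206] 910 [112  16  19] xy 687.0 224.8 size 49.5 15.5 ang 88.0
[203 208] 896 [101  14  16] xy 606.3 224.0 size 49.1 15.3 ang 86.8
[250 221] 272 [168 111 178] xy 646.3 213.6 size 16.0 13.9 ang 89.1
[  4 230] 162 [147  69   2] xy 429.4 205.8 size 23.1 9.8 ang 75.1
```

>>> carry_out(
  commands=[
    [-42, -16.1, 0, 0, 0, 0, 0.4],
    [-42, -16.1, 0, 0, 0, 0, 0.4],
    [-42, -16.1, 0, 0, 0, 0, 0.4],
    [-42, -16.1, 0, 0, 0, 0, 0.4],
    [-42, -16.1, 0, 0, 0, 0, 0.4],
  ],
)

```text
time_s: 16.05
eef_pos: [0.5635, 0.0351, 0.1737]
orientation: [0.711, 0.703, -0.001, -0.001]
wrist_force: [0.8, 0.2, -0.1]
opening: 0.0597
gripper_force: 0.0
```

>>> carry_out(
  commands=[
    [-42, -16.1, 0, 0, 0, 0, 0.4],
    [-42, -16.1, 0, 0, 0, 0, 0.4],
    [-42, -16.1, 0, 0, 0, 0, 0.4],
    [-42, -16.1, 0, 0, 0, 0, 0.4],
    [-42, -16.1, 0, 0, 0, 0, 0.4],
  ],
)

```text
time_s: 16.55
eef_pos: [0.4807, -0.1736, 0.174]
orientation: [0.711, 0.703, -0.0, -0.002]
wrist_force: [1.2, 0.3, 0.3]
opening: 0.0598
gripper_force: 0.0
```

>>> carry_out(
  commands=[
    [-42, -16.1, 0, 0, 0, 0, 0.4],
    [-42, -16.1, 0, 0, 0, 0, 0.4],
    [-42, -16.1, 0, 0, 0, 0, 0.4],
    [-42, -16.1, 0, 0, 0, 0, 0.4],
    [0, 0, 0, 0, 0, -0.12, 0.4],
  ],
)

```text
time_s: 17.05
eef_pos: [0.4143, -0.3452, 0.1742]
orientation: [0.669, 0.743, -0.001, 0.0]
wrist_force: [-0.3, -0.0, 0.6]
opening: 0.0597
gripper_force: 0.0
```

>>> carry_out(
  commands=[
    [0, 0, 0, 0, 0, -0.12, 0.4],
    [0, 0, 0, 0, 0, -0.12, 0.4],
    [0, 0, 0, 0, 0, -0.12, 0.4],
    [0, 0, 0, 0, 0, -0.12, 0.4],
    [0, 0, 0, 0, 0, 0, 0.4],
  ],
)

```text
time_s: 17.55
eef_pos: [0.4154, -0.3389, 0.174]
orientation: [0.472, 0.882, 0.001, -0.002]
wrist_force: [-0.4, 0.1, -0.3]
opening: 0.06
gripper_force: 0.0
```

```bash
python3 - <<'E'
from h import *
delta(421,-339,176,124)
c=cam("wrist");save(c,"w9")
blobs(c,c["frame"].min(2)>115,.014,200)
print();blobs(c,c["frame"].max(2)>90,.014,200)
E
```

```text
t 17.6 pos [ 415.4 -338.9  174. ] yaw 123.67 shift [-3.1  4.6 -2.1] turn [-0.    -0.004 -0.006] | shift after turn [-3.2  4.6 -2. ] q [-0.89  0.49  1.71  0.    0.95 -1.48] F [-0.4  0.1 -0.3] open 0.0600
[160   5] 298 [254 254 249] xy 268.1 -266.9 size 25.6 9.7 ang 33.1
[291  83] 1062 [252 244 201] xy 393.8 -255.7 size 30.4 26.8 ang 78.1
[264 173] 3334 [245 246 245] xy 421.2 -338.0 size 88.1 35.2 ang 123.9
[479 235] 5628 [136 134 137] xy 660.3 -252.4 size 130.3 110.5 ang 173.7
[171 272] 649 [154 152 146] xy 397.7 -479.3 size 71.2 17.4 ang 103.7
[345 272] 636 [156 153 148] xy 550.8 -377.2 size 71.1 17.4 ang 143.4
[ 38 280] 937 [207 200 204] xy 285.5 -568.7 size 99.0 14.6 ang 174.7
[266 299] 2095 [214 208 207] xy 500.7 -452.3 size 63.8 57.5 ang 159.5
[ 21 322] 3126 [231 229 221] xy 279.5 -650.9 size 119.0 75.3 ang 84.3
[303 348] 1714 [209 206 191] xy 571.8 -484.7 size 68.8 61.7 ang 23.1

[237 170] 128676 [121 119 121] xy 460.4 -366.6 size 566.5 394.1 ang 33.7
[400  85] 2934 [113 108 108] xy 475.1 -204.3 size 59.7 43.5 ang 36.1
[ 48 274] 3164 [136 131 134] xy 299.7 -558.7 size 146.2 37.9 ang 174.6
[ 21 322] 3197 [228 226 218] xy 303.7 -645.7 size 145.8 69.6 ang 108.6
[124 375] 472 [112 107 107] xy 414.6 -636.1 size 39.3 31.4 ang 35.1
[392 375] 481 [112 108 107] xy 688.3 -452.9 size 39.9 31.3 ang 32.5
```

View pics/w9.png

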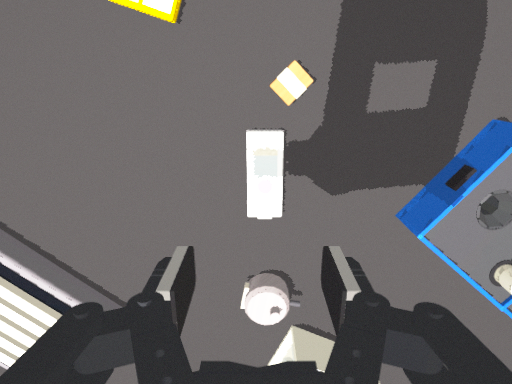

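>>> carry_out(
  commands=[
    [-2.3, 5.2, 0, 0, 0, -0.004, 0.4],
    [0, 0, 45, 0, 0, 0, 0.4],
    [0, 0, 45, 0, 0, 0, 0.4],
    [0, 0, 45, 0, 0, 0, 0.4],
    [0, 0, 25, 0, 0, 0, 0.4],
  ],
)

```text
time_s: 18.1
eef_pos: [0.421, -0.3374, 0.0123]
orientation: [0.471, 0.882, 0.001, -0.002]
wrist_force: [0.0, -0.2, 0.1]
opening: 0.0599
gripper_force: 0.0
```

>>> carry_out(
  commands=[
    [0, 0, 9, 0, 0, 0, 0.4],
    [0, 0, 0, 0, 0, 0, 0.4],
  ],
)

```text
time_s: 18.3
eef_pos: [0.4217, -0.3384, 0.0054]
orientation: [0.47, 0.882, 0.0, -0.001]
wrist_force: [0.4, -0.1, 0.5]
opening: 0.0598
gripper_force: 0.0
```

```bash
python3 - <<'E'
from h import *
delta(421,-338,5,124)
E
```

```text
t 18.3 pos [ 421.7 -338.4    5.4] yaw 123.88 shift [ 0.7 -0.4  0.4] turn [-0.    -0.003 -0.002] | shift after turn [ 0.7 -0.4  0.4] q [-0.88  0.78  1.79  0.    0.58 -1.47] F [ 0.4 -0.1  0.5] open 0.0598
```

>>> carry_out(
  commands=[
    [0, 0, 0, 0, 0, 0, -0.1],
    [0, 0, 0, 0, 0, 0, -0.4],
    [0, 0, 0, 0, 0, 0, -0.6],
    [0, 0, 0, 0, 0, 0, -0.6],
    [0, 0, 0, 0, 0, 0, -0.6],
  ],
  squeeze=30,
)

```text
time_s: 18.8
eef_pos: [0.4228, -0.34, 0.0083]
orientation: [0.47, 0.883, -0.001, 0.002]
wrist_force: [0.7, 0.2, 7.2]
opening: 0.0327
gripper_force: 30.5
```

>>> carry_out(
  commands=[
    [0, 0, -10, 0, 0, 0, -0.6],
    [0, 0, -40, 0, 0, 0, -0.6],
    [0, 0, -40, 0, 0, 0, -0.6],
    [0, 0, -40, 0, 0, 0, -0.6],
    [0, 0, -30, 0, 0, 0, -0.6],
  ],
)

```text
time_s: 19.3
eef_pos: [0.4221, -0.3392, 0.1698]
orientation: [0.47, 0.883, -0.001, 0.001]
wrist_force: [-1.2, -0.6, 0.3]
opening: 0.0325
gripper_force: 30.1
```

```bash
python3 - <<'E'
from h import *
delta(638.7,-40.6,165,171.5)
c=cam("side")
blobs(c,c["frame"].min(2)>120,.01,300)
E
```

```text
t 19.3 pos [ 422.1 -339.2  169.8] yaw 123.92 shift [126.9 346.4   4.5] turn [-0.001  0.003 -0.83 ] | shift after turn [-170.1  327.3    4.8] q [-0.88  0.5   1.71 -0.    0.93 -1.48] F [-1.2 -0.6  0.3] open 0.0325
[49 89] 19233 [184 178 167] xy 1151.7 -654.3 size 1558.3 640.6 ang 120.0
[475  14] 1342 [147 142 131] xy -390.3 -1160.2 size 390.8 216.0 ang 67.2
[146  31] 326 [209 208 195] xy 992.4 -897.0 size 261.3 95.4 ang 67.2
[222  67] 781 [215 211 204] xy 634.3 -639.7 size 238.1 117.0 ang 98.6
[321  64] 710 [222 221 206] xy 276.6 -669.2 size 158.4 111.8 ang 174.3
[180 198] 1879 [226 219 218] xy 644.5 -1.2 size 144.4 114.9 ang 81.9
[260 204] 565 [146 150 146] xy 438.9 5.3 size 88.3 57.0 ang 112.0
[149 285] 7585 [188 185 182] xy 663.7 226.8 size 267.3 203.5 ang 88.6
```

>>> carry_out(
  commands=[
    [14.1, 38.5, 0, 0, 0, 0, -0.6],
    [14.1, 38.5, 0, 0, 0, 0, -0.6],
    [14.1, 38.5, 0, 0, 0, 0, -0.6],
    [14.1, 38.5, 0, 0, 0, 0, -0.6],
    [14.1, 38.5, 0, 0, 0, 0, -0.6],
  ],
)

```text
time_s: 19.85
eef_pos: [0.5427, -0.1715, 0.1671]
orientation: [0.47, 0.883, -0.0, 0.0]
wrist_force: [-0.1, -1.5, -0.7]
opening: 0.0329
gripper_force: 30.1
```

>>> carry_out(
  commands=[
    [14.1, 38.5, 0, 0, 0, 0, -0.6],
    [14.1, 38.5, 0, 0, 0, 0, -0.6],
    [14.1, 38.5, 0, 0, 0, 0, -0.6],
    [14.1, 38.5, 0, 0, 0, 0, -0.6],
    [0, 0, 0, 0, 0, -0.14, -0.6],
  ],
)

```text
time_s: 20.35
eef_pos: [0.641, -0.0357, 0.1671]
orientation: [0.404, 0.915, 0.001, 0.001]
wrist_force: [-0.4, -1.0, -0.4]
opening: 0.0328
gripper_force: 30.1
```

>>> carry_out(
  commands=[
    [0, 0, 0, 0, 0, -0.14, -0.6],
    [0, 0, 0, 0, 0, -0.14, -0.6],
    [0, 0, 0, 0, 0, -0.14, -0.6],
    [0, 0, 0, 0, 0, -0.14, -0.6],
    [0, 0, 0, 0, 0, -0.13, -0.6],
  ],
)

```text
time_s: 20.85
eef_pos: [0.638, -0.0401, 0.1669]
orientation: [0.072, 0.997, 0.0, -0.0]
wrist_force: [1.3, -0.2, 0.1]
opening: 0.0329
gripper_force: 30.1
```

>>> carry_out(
  commands=[
    [0, 0, 0, 0, 0, 0, -0.6],
    [0, 0, 0, 0, 0, 0, -0.6],
  ],
)

```text
time_s: 21.05
eef_pos: [0.6383, -0.0402, 0.1668]
orientation: [0.076, 0.997, 0.0, -0.0]
wrist_force: [0.3, -0.5, -0.4]
opening: 0.0329
gripper_force: 30.1
```

```bash
python3 - <<'E'
from h import *
delta(638.7,-40.6,165,171.5)
c=cam("wrist");save(c,"w10");import pickle;pickle.dump(c,open("w10.pkl","wb"))
E
```

```text
t 21.1 pos [638.3 -40.2 166.8] yaw 171.32 shift [-0.5 -0.3  1.8] turn [ 0.    -0.    -0.003] | shift after turn [-0.5 -0.3  1.8] q [-0.24  0.62  1.45  0.    1.07 -1.66] F [ 0.3 -0.5 -0.4] open 0.0329
```

View pics/w10.png

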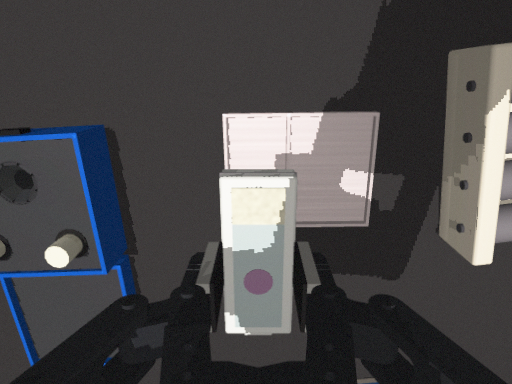

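```bash
python3 - <<'E'
from h import *
import pickle;c=pickle.load(open("w10.pkl","rb"))
P=1000*plane(c,[(222.5,114),(379,112),(369.5,228)],.010)[:,:2]
print(P.round(1)); A,B,C=P
print("yaw y-axis",np.degrees(np.arctan2(*(B-A)[::-1])),"x-axis",np.degrees(np.arctan2(*(C-B)[::-1])),np.linalg.norm(B-A),np.linalg.norm(C-B),"centre",(A+C)/2)
print("div",1000*plane(c,[(288.5,114)],.010))
print("tray corners predicted centre", proj(c,[.6387,-.0406,.003]))
# mailer top face in hand, corners (222,172),(295,172),(291,333),(224,333); width 34 -> distance
E
```

```text
[[579.9 -61.8]
 [598.7  75.1]
 [710.1  61.5]]
yaw y-axis 82.17452077165899 x-axis -6.93696970628246 138.13756097784002 112.20482498306815 centre [ 6.45022258e+02 -1.21466415e-01]
div [[588.68766296  -4.27832636  10.        ]]
tray corners predicted centre [[256.4092443  172.06530971]]
```

>>> carry_out(
  commands=[
    [-1, 0.4, 0, 0, 0, -0.013, -0.6],
    [0, 0, 45, 0, 0, 0, -0.6],
    [0, 0, 45, 0, 0, 0, -0.6],
    [0, 0, 40, 0, 0, 0, -0.6],
    [0, 0, 14, 0, 0, 0, -0.6],
  ],
)

```text
time_s: 21.6
eef_pos: [0.6366, -0.0394, 0.0185]
orientation: [0.068, 0.998, 0.001, -0.004]
wrist_force: [0.2, 0.5, -0.9]
opening: 0.0327
gripper_force: 30.1
```

>>> carry_out(
  commands=[
    [0, 0, 0, 0, 0, 0, -0.6],
    [0, 0, 0, 0, 0, 0, -0.6],
  ],
)

```text
time_s: 21.8
eef_pos: [0.6409, -0.0403, 0.0239]
orientation: [0.068, 0.998, -0.0, 0.001]
wrist_force: [1.0, -0.4, -0.4]
opening: 0.0329
gripper_force: 30.1
```

```bash
python3 - <<'E'
from h import *
delta(639.4,-39.9,11.5,172.1)
E
```

```text
t 21.8 pos [640.9 -40.3  23.9] yaw 172.21 shift [ 1.6  0.2 12.4] turn [-0.     0.002  0.002] | shift after turn [ 1.6  0.2 12.4] q [-0.24  0.82  1.52  0.    0.8  -1.67] F [ 1.  -0.4 -0.4] open 0.0329
```

>>> carry_out(
  commands=[
    [1, 0, 6, 0, 0, 0, -0.6],
    [0, 0, 3, 0, 0, 0, -0.6],
    [0, 0, 0, 0, 0, 0, -0.6],
  ],
)

```text
time_s: 22.1
eef_pos: [0.639, -0.04, 0.0144]
orientation: [0.068, 0.998, -0.0, 0.001]
wrist_force: [0.1, -0.4, -0.1]
opening: 0.0329
gripper_force: 30.1
```

>>> carry_out(
  commands=[
    [0, 0, 2, 0, 0, 0, -0.6],
    [0, 0, 1, 0, 0, 0, -0.6],
    [0, 0, 0, 0, 0, 0, -0.6],
  ],
)

```text
time_s: 22.4
eef_pos: [0.639, -0.04, 0.0114]
orientation: [0.068, 0.998, -0.0, 0.0]
wrist_force: [-1.8, -0.7, 3.9]
opening: 0.0329
gripper_force: 30.5
```

>>> carry_out(
  commands=[
    [0, 0, 1, 0, 0, 0, -0.6],
    [0, 0, 0, 0, 0, 0, -0.6],
  ],
)

```text
time_s: 22.6
eef_pos: [0.639, -0.04, 0.0113]
orientation: [0.068, 0.998, -0.0, 0.0]
wrist_force: [-1.7, 0.6, 10.2]
opening: 0.0328
gripper_force: 31.1
```

>>> carry_out(
  commands=[
    [0, 0, -1.5, 0, 0, 0, -0.2],
    [0, 0, 0, 0, 0, 0, -0.1],
    [0, 0, 0, 0, 0, 0, -0.05],
    [0, 0, 0, 0, 0, 0, -0.05],
    [0, 0, -10, 0, 0, 0, -0.05],
  ],
)

```text
time_s: 23.1
eef_pos: [0.6374, -0.0396, 0.0198]
orientation: [0.068, 0.998, 0.0, -0.002]
wrist_force: [0.0, -0.4, -0.6]
opening: 0.0407
gripper_force: 0.0
```

>>> carry_out(
  commands=[
    [0, 0, -40, 0, 0, 0, 0.8],
    [0, 0, -40, 0, 0, 0, 0.8],
    [0, 0, -40, 0, 0, 0, 0.8],
    [0, 0, -30, 0, 0, 0, 0.8],
    [0, 0, 0, 0, 0, 0, 0.8],
  ],
)

```text
time_s: 23.6
eef_pos: [0.6421, -0.0406, 0.1773]
orientation: [0.068, 0.998, -0.001, 0.006]
wrist_force: [1.9, 0.0, 0.2]
opening: 0.0766
gripper_force: 0.0
```

```bash
python3 - <<'E'
from h import *
delta(438,4.5,165,112.5)
c=cam("wrist");save(c,"w11")
f=c["frame"].astype(int)
for lo in (150,190,215): print(lo);blobs(c,f.min(2)>lo,.017,400)
E
```

```text
t 23.6 pos [642.1 -40.6 177.3] yaw 172.23 shift [208.5  17.1   9.8] turn [0.005 0.011 1.042] | shift after turn [ 119.8 -171.3   12.3] q [-0.24  0.61  1.44  0.    1.08 -1.67] F [1.9 0.  0.2] open 0.0766
150
[485 173] 3463 [243 237 224] xy 678.6 179.9 size 170.6 34.5 ang 177.2
[268 149] 7899 [236 230 228] xy 638.2 -24.3 size 107.6 90.4 ang 172.0
[352 177] 656 [240 230 228] xy 661.6 47.9 size 30.6 28.7 ang 158.3
[ 61 242] 404 [245 243 231] xy 690.0 -250.3 size 24.7 22.8 ang 160.2
190
[485 173] 3176 [247 242 229] xy 678.8 180.7 size 169.3 33.4 ang 178.0
[268 147] 6968 [243 238 235] xy 637.7 -25.3 size 105.9 87.9 ang 172.1
[352 176] 620 [243 234 232] xy 661.3 48.6 size 29.7 26.7 ang 158.7
215
[484 174] 2879 [248 243 231] xy 678.6 181.0 size 168.8 32.7 ang 177.7
[268 146] 6572 [244 239 237] xy 637.8 -25.1 size 105.6 87.6 ang 172.3
[352 177] 611 [244 234 232] xy 661.5 48.1 size 30.9 25.5 ang 162.8
```

>>> carry_out(
  commands=[
    [41.7, 3.4, 1, 0, 0, 0, 0.8],
    [41.7, 3.4, 1, 0, 0, 0, 0.8],
    [41.7, 3.4, 1, 0, 0, 0, 0.8],
    [41.7, 3.4, 1, 0, 0, 0, 0.8],
    [41.7, 3.4, 1, 0, 0, 0, 0.8],
  ],
)

```text
time_s: 24.15
eef_pos: [0.4315, 0.0058, 0.165]
orientation: [0.068, 0.998, 0.0, -0.002]
wrist_force: [-0.5, 0.2, 0.4]
opening: 0.0769
gripper_force: 0.0
```

>>> carry_out(
  commands=[
    [0, 0, 0, 0, 0, 0.13, 0.8],
    [0, 0, 0, 0, 0, 0.13, 0.8],
    [0, 0, 0, 0, 0, 0.13, 0.8],
    [0, 0, 0, 0, 0, 0.13, 0.8],
    [0, 0, 0, 0, 0, 0.13, 0.8],
  ],
)

```text
time_s: 24.65
eef_pos: [0.4331, 0.0054, 0.1651]
orientation: [0.385, 0.923, -0.0, -0.002]
wrist_force: [0.1, -0.9, -0.7]
opening: 0.0768
gripper_force: 0.0
```

>>> carry_out(
  commands=[
    [0, 0, 0, 0, 0, 0.13, 0.8],
    [0, 0, 0, 0, 0, 0.13, 0.8],
    [0, 0, 0, 0, 0, 0.13, 0.8],
    [0, 0, 0, 0, 0, 0, 0.8],
    [0, 0, 0, 0, 0, 0, 0.8],
  ],
)

```text
time_s: 25.15
eef_pos: [0.4336, 0.0053, 0.1654]
orientation: [0.554, 0.833, -0.0, -0.001]
wrist_force: [-0.0, -0.2, 0.3]
opening: 0.077
gripper_force: 0.0
```

```bash
python3 - <<'E'
from h import *
delta(438,4.5,5,112.5)
c=cam("wrist");save(c,"w12")
f=c["frame"].astype(int)
for lo in (110,150,190): print(lo);blobs(c,f.min(2)>lo,.014,400)
print("tray");blobs(c,f.min(2)>150,.017,400)
E
```

```text
t 25.1 pos [433.6   5.3 165.4] yaw 112.78 shift [ -2.7   4.  160.4] turn [-0.002 -0.001  0.005] | shift after turn [ -2.4   3.7 160.4] q [-0.25  0.39  1.96  0.    0.79 -0.64] F [-0.  -0.2  0.3] open 0.0770
110
[491  68] 3685 [185 179 166] xy 572.8 162.4 size 104.5 48.3 ang 125.4
[323 101] 970 [203 202 189] xy 458.1 87.2 size 27.1 25.6 ang 17.0
[263 173] 5484 [212 211 208] xy 437.0 6.5 size 86.5 56.2 ang 112.9
[448 248] 11404 [230 221 220] xy 637.4 0.9 size 136.8 114.7 ang 82.0
150
[496  47] 1158 [241 236 222] xy 572.4 185.8 size 58.7 18.0 ang 88.3
[503  91] 485 [243 238 224] xy 600.7 157.7 size 24.6 21.0 ang 179.0
[324 101] 843 [211 210 198] xy 459.1 87.5 size 24.7 24.5 ang 107.1
[262 179] 4056 [231 230 230] xy 436.9 6.6 size 84.7 55.9 ang 112.9
[449 247] 10375 [239 231 229] xy 640.3 3.3 size 131.0 109.1 ang 81.8
190
[496  47] 1022 [247 242 229] xy 572.7 185.5 size 56.8 16.2 ang 88.2
[503  91] 445 [247 242 229] xy 600.8 158.0 size 23.5 19.8 ang 178.3
[324 101] 479 [231 233 225] xy 459.2 87.3 size 18.6 18.5 ang 107.0
[260 182] 3252 [241 243 241] xy 436.8 6.5 size 84.7 55.2 ang 113.1
[450 246] 9875 [241 234 232] xy 640.2 3.4 size 130.3 108.1 ang 81.9
tray
[496  47] 1158 [241 236 222] xy 570.7 184.7 size 58.1 17.9 ang 88.3
[503  91] 485 [243 238 224] xy 598.7 157.0 size 24.4 20.7 ang 179.0
[324 101] 843 [211 210 198] xy 458.5 87.4 size 24.4 24.3 ang 107.1
[262 179] 4056 [231 230 230] xy 436.6 7.4 size 83.8 55.3 ang 112.9
[449 247] 10375 [239 231 229] xy 637.8 4.1 size 129.6 108.0 ang 81.8
```

>>> carry_out(
  commands=[
    [-0.2, 3.6, 0, 0, 0, 0, 0.5],
    [0, 0, 45, 0, 0, 0, 0.5],
    [0, 0, 45, 0, 0, 0, 0.5],
    [0, 0, 40, 0, 0, 0, 0.5],
    [0, 0, 0, 0, 0, 0, 0.5],
  ],
)

```text
time_s: 25.7
eef_pos: [0.4345, 0.0071, 0.0313]
orientation: [0.554, 0.832, -0.002, -0.006]
wrist_force: [-0.1, 0.9, -0.2]
opening: 0.0638
gripper_force: 0.0
```

>>> carry_out(
  commands=[
    [0, 0, 0, 0, 0, 0, 0.5],
  ],
)

```text
time_s: 25.8
eef_pos: [0.4375, 0.0065, 0.0358]
orientation: [0.554, 0.832, -0.0, -0.001]
wrist_force: [-1.2, -0.5, -0.0]
opening: 0.0643
gripper_force: 0.0
```

```bash
python3 - <<'E'
from h import *
delta(437,6.5,0,112.9)
E
```

```text
t 25.8 pos [437.5   6.5  35.8] yaw 112.66 shift [ 0.1 -0.4 35.8] turn [-0.002 -0.001 -0.004] | shift after turn [ 0.2 -0.4 35.8] q [-0.24  0.67  2.04  0.    0.43 -0.64] F [-1.2 -0.5 -0. ] open 0.0643
```

>>> carry_out(
  commands=[
    [0, -0.4, 20, 0, 0, -0.004, 0.5],
    [0, 0, 10, 0, 0, 0, 0.5],
    [0, 0, 6, 0, 0, 0, 0.5],
    [0, 0, 0, 0, 0, 0, 0.5],
    [0, 0, 0, 0, 0, 0, 0.5],
  ],
)

```text
time_s: 26.3
eef_pos: [0.438, 0.0061, 0.0011]
orientation: [0.553, 0.833, 0.0, 0.001]
wrist_force: [0.7, -0.1, -0.1]
opening: 0.0641
gripper_force: 0.0
```

>>> carry_out(
  commands=[
    [0, 0, 0, 0, 0, 0, 0.35],
    [0, 0, 0, 0, 0, 0, 0.2],
    [0, 0, 0, 0, 0, 0, 0.1],
    [0, 0, 0, 0, 0, 0, 0],
    [0, 0, 0, 0, 0, 0, 0],
  ],
  squeeze=35,
)

```text
time_s: 26.8
eef_pos: [0.4378, 0.0061, 0.0011]
orientation: [0.553, 0.833, 0.0, 0.001]
wrist_force: [0.3, -0.4, 6.1]
opening: 0.0551
gripper_force: 36.2
```

>>> carry_out(
  commands=[
    [0, 0, -3, 0, 0, 0, 0],
    [0, 0, -3, 0, 0, 0, 0],
    [0, 0, -10, 0, 0, 0, 0],
    [0, 0, -20, 0, 0, 0, 0],
    [0, 0, 0, 0, 0, 0, 0],
  ],
)

```text
time_s: 27.3
eef_pos: [0.4384, 0.006, 0.038]
orientation: [0.553, 0.833, 0.001, 0.002]
wrist_force: [0.3, -0.2, -1.2]
opening: 0.055
gripper_force: 37.5
```

>>> carry_out(
  commands=[
    [0, 0, -40, 0, 0, 0, 0],
    [0, 0, -40, 0, 0, 0, 0],
    [0, 0, -40, 0, 0, 0, 0],
    [0, 0, 0, 0, 0, -0.13, 0],
    [0, 0, 0, 0, 0, -0.13, 0],
  ],
)

```text
time_s: 27.8
eef_pos: [0.4381, 0.0061, 0.1576]
orientation: [0.438, 0.899, 0.0, 0.002]
wrist_force: [0.4, 0.1, -0.0]
opening: 0.0546
gripper_force: 37.6
```

>>> carry_out(
  commands=[
    [0, 0, 0, 0, 0, -0.13, 0],
    [0, 0, 0, 0, 0, -0.13, 0],
    [0, 0, 0, 0, 0, -0.13, 0],
    [0, 0, 0, 0, 0, -0.13, 0],
    [0, 0, 0, 0, 0, -0.13, 0],
  ],
)

```text
time_s: 28.3
eef_pos: [0.437, 0.0063, 0.1559]
orientation: [0.128, 0.992, 0.0, -0.0]
wrist_force: [0.0, 0.6, -1.5]
opening: 0.0549
gripper_force: 37.6
```

>>> carry_out(
  commands=[
    [0, 0, 0, 0, 0, -0.123, 0],
    [0, 0, 0, 0, 0, 0, 0],
    [0, 0, 0, 0, 0, 0, 0],
  ],
)

```text
time_s: 28.6
eef_pos: [0.4371, 0.0063, 0.156]
orientation: [0.071, 0.998, 0.0, -0.0]
wrist_force: [-0.2, -0.6, -0.4]
opening: 0.0549
gripper_force: 37.6
```

```bash
python3 - <<'E'
from h import *
delta(648.7,27.4,160,172.1)
E
```

```text
t 28.6 pos [437.1   6.3 156. ] yaw 171.90 shift [-206.5   50.7   -4.1] turn [ 0.    -0.    -0.004] | shift after turn [-206.7   50.    -4. ] q [-0.24  0.41  1.97  0.    0.77 -1.67] F [-0.2 -0.6 -0.4] open 0.0549
```

>>> carry_out(
  commands=[
    [-40, 10, 0, 0, 0, -0.004, 0],
    [-40, 10, 0, 0, 0, 0, 0],
    [-40, 10, 0, 0, 0, 0, 0],
    [-40, 10, 0, 0, 0, 0, 0],
    [-40, 10, 0, 0, 0, 0, 0],
  ],
)

```text
time_s: 29.1
eef_pos: [0.6436, 0.029, 0.1558]
orientation: [0.068, 0.998, 0.0, -0.0]
wrist_force: [0.0, -0.9, -0.5]
opening: 0.0549
gripper_force: 37.6
```

>>> carry_out(
  commands=[
    [-6.5, 0.5, 40, 0, 0, 0, 0],
    [0, 0, 40, 0, 0, 0, 0],
    [0, 0, 40, 0, 0, 0, 0],
    [0, 0, 0, 0, 0, 0, 0],
    [0, 0, 0, 0, 0, 0, 0],
  ],
)

```text
time_s: 29.6
eef_pos: [0.6483, 0.0284, 0.0356]
orientation: [0.068, 0.998, 0.0, -0.001]
wrist_force: [-0.3, -0.7, -0.0]
opening: 0.0549
gripper_force: 37.6
```

```bash
python3 - <<'E'
from h import *
delta(648.7,27.4,4,172.1)
E
```

```text
t 29.6 pos [648.3  28.4  35.6] yaw 172.21 shift [-0.6 -0.9 31.6] turn [ 0.    -0.002  0.002] | shift after turn [-0.5 -0.9 31.6] q [-0.13  0.81  1.5   0.    0.84 -1.56] F [-0.3 -0.7 -0. ] open 0.0549
```

>>> carry_out(
  commands=[
    [-0.5, -0.9, 15, 0, 0, 0, 0],
    [0, 0, 8, 0, 0, 0, 0],
    [0, 0, 4, 0, 0, 0, 0],
    [0, 0, 0, 0, 0, 0, 0],
    [0, 0, 0, 0, 0, 0, 0],
  ],
)

```text
time_s: 30.1
eef_pos: [0.6495, 0.0273, 0.0096]
orientation: [0.067, 0.998, -0.0, 0.0]
wrist_force: [0.1, 1.0, -0.5]
opening: 0.0547
gripper_force: 37.6
```

>>> carry_out(
  commands=[
    [0, 0, 2, 0, 0, 0, 0],
    [0, 0, 1.5, 0, 0, 0, 0],
    [0, 0, 0, 0, 0, 0, 0],
  ],
)

```text
time_s: 30.4
eef_pos: [0.6491, 0.0274, 0.0055]
orientation: [0.067, 0.998, 0.0, -0.0]
wrist_force: [-0.2, 0.0, -0.7]
opening: 0.055
gripper_force: 37.6
```

>>> carry_out(
  commands=[
    [0, 0, 1, 0, 0, 0, 0],
    [0, 0, 0, 0, 0, 0, 0],
  ],
)

```text
time_s: 30.6
eef_pos: [0.6491, 0.0274, 0.0045]
orientation: [0.067, 0.998, 0.0, -0.0]
wrist_force: [0.1, 1.0, -0.9]
opening: 0.0548
gripper_force: 37.6
```

>>> carry_out(
  commands=[
    [0, 0, 1, 0, 0, 0, 0],
    [0, 0, 0, 0, 0, 0, 0],
  ],
)

```text
time_s: 30.8
eef_pos: [0.6493, 0.0274, 0.0042]
orientation: [0.067, 0.998, 0.0, 0.0]
wrist_force: [-1.7, -0.2, 4.5]
opening: 0.0551
gripper_force: 38.0
```

Seated as predicted (4.2 mm). Release and look.

>>> carry_out(
  commands=[
    [0, 0, -0.5, 0, 0, 0, 0.3],
    [0, 0, 0, 0, 0, 0, 0.4],
    [0, 0, 0, 0, 0, 0, 0.45],
    [0, 0, 0, 0, 0, 0, 0.45],
    [0, 0, -10, 0, 0, 0, 0.45],
  ],
)

```text
time_s: 31.3
eef_pos: [0.648, 0.0276, 0.013]
orientation: [0.068, 0.998, 0.0, -0.002]
wrist_force: [-0.2, -0.1, 0.1]
opening: 0.0618
gripper_force: 0.0
```

>>> carry_out(
  commands=[
    [0, 0, -40, 0, 0, 0, 0.45],
    [0, 0, -40, 0, 0, 0, 0.2],
    [0, 0, -40, 0, 0, 0, 0],
    [0, 0, -30, 0, 0, 0, 0],
    [0, 0, 0, 0, 0, 0, 0],
  ],
)

```text
time_s: 31.8
eef_pos: [0.6529, 0.0278, 0.1708]
orientation: [0.067, 0.998, 0.0, 0.006]
wrist_force: [0.5, 0.3, -0.5]
opening: 0.0429
gripper_force: 0.0
```

```bash
python3 - <<'E'
from h import *
delta(430,336,170,90)
c=cam("wrist");save(c,"w13")
cv2.imwrite("pics/w13c.png",cv2.resize(c["frame"][60:260,150:420,::-1],None,fx=2.5,fy=2.5))
E
```

```text
t 31.8 pos [652.9  27.8 170.8] yaw 172.29 shift [262.2 275.5  -2.1] turn [0.01  0.009 1.436] | shift after turn [ 308.2 -222.9    0.8] q [-0.13  0.63  1.42  0.    1.08 -1.57] F [ 0.5  0.3 -0.5] open 0.0429
```

View pics/w13c.png

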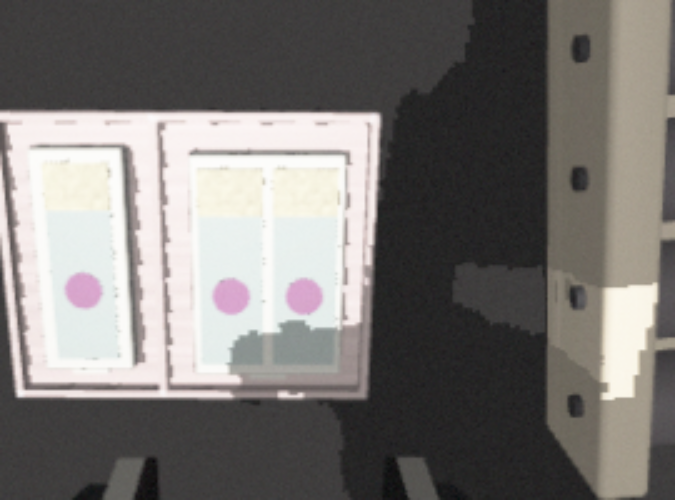

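>>> carry_out(
  commands=[
    [29, 30.6, 0, 0, 0, 0, 0],
    [29, 30.6, 0, 0, 0, 0, 0],
    [29, 30.6, 0, 0, 0, 0, 0],
    [29, 30.6, 0, 0, 0, 0, 0],
    [29, 30.6, 0, 0, 0, 0, 0],
  ],
)

```text
time_s: 32.35
eef_pos: [0.5236, 0.1997, 0.1628]
orientation: [0.068, 0.998, 0.0, -0.002]
wrist_force: [0.5, 0.9, 0.5]
opening: 0.0428
gripper_force: 0.0
```

>>> carry_out(
  commands=[
    [29, 30.6, 0, 0, 0, 0, 0],
    [29, 30.6, 0, 0, 0, 0, 0],
    [29, 30.6, 0, 0, 0, 0, 0],
    [29, 30.6, 0, 0, 0, 0, 0],
    [0, 0, 0, 0, 0, 0, 0],
  ],
)

```text
time_s: 32.85
eef_pos: [0.4225, 0.3383, 0.1628]
orientation: [0.064, 0.998, -0.0, -0.003]
wrist_force: [-0.2, 0.1, -0.1]
opening: 0.0428
gripper_force: 0.0
```

>>> carry_out(
  commands=[
    [0, 0, 0, 0, 0, 0, 0],
    [0, 0, 0, 0, 0, 0, 0],
  ],
)

```text
time_s: 33.05
eef_pos: [0.4278, 0.3347, 0.1635]
orientation: [0.068, 0.998, -0.0, -0.0]
wrist_force: [-0.0, -0.4, 0.5]
opening: 0.0428
gripper_force: 0.0
```

```bash
python3 - <<'E'
from h import *
delta(431,337,36,172.1)
c=cam("wrist");save(c,"w14")
f=c["frame"].astype(int);m=f.min(2)>110
print(proj(c,[.431,.337,.056]));blobs(c,m,.056,100)
for n in("scene","side"):
    d=cam(n);g=d["frame"].min(2)>110;u=proj(d,[.431,.337,.05])[0];w=np.zeros_like(g);a,b=u.astype(int);w[b-18:b+18,a-18:a+18]=1
    print(n,u);blobs(d,g&w,.047,20)
E
```

```text
t 33.0 pos [427.8 334.7 163.5] yaw 172.24 shift [ -3.    2.8 127.5] turn [-0.001 -0.001  0.002] | shift after turn [ -2.9   2.8 127.5] q [ 0.46  0.51  1.7  -0.    0.93 -0.98] F [-0.  -0.4  0.5] open 0.0428
[[260.07782761 193.83102612]]
[472  44] 7045 [214 211 199] xy 338.7 501.0 size 71.0 56.0 ang 10.6
[37 67] 617 [246 238 216] xy 314.1 191.5 size 20.6 14.9 ang 132.1
[201  76] 326 [201 196 174] xy 337.4 307.4 size 15.3 10.9 ang 60.2
[22 92] 566 [245 239 219] xy 329.5 174.4 size 20.4 14.8 ang 131.8
[76 97] 220 [216 161 192] xy 338.7 213.7 size 11.8 11.1 ang 163.4
[ 61 121] 203 [212 158 191] xy 354.2 196.4 size 11.8 11.1 ang 81.7
[264 193] 485 [171 166 148] xy 430.9 340.3 size 19.9 19.6 ang 4.4
[356 225] 791 [163 158 141] xy 468.6 412.3 size 61.8 9.6 ang 68.6
[ 13 238] 638 [229 228 218] xy 442.1 124.4 size 27.3 23.2 ang 106.9
[461 313] 4784 [222 216 201] xy 570.2 508.2 size 156.6 44.9 ang 41.4
[258 332] 5217 [181 175 167] xy 564.2 317.1 size 109.8 75.7 ang 85.7
[ 15 359] 875 [205 200 194] xy 566.0 72.3 size 73.6 31.4 ang 122.9
[145 366] 141 [146 139 142] xy 590.8 201.0 size 17.3 14.8 ang 165.9
scene [398.20549038 261.89323228]
[400 262] 76 [155 152 136] xy 426.5 338.7 size 19.3 19.0 ang 131.1
side [248.24897591 326.15084973]
[247 329] 152 [161 160 147] xy 433.1 341.2 size 30.6 18.9 ang 95.9
```

>>> carry_out(
  commands=[
    [-2.3, 6, 0, 0, 0, 0, 0],
    [0, 0, 40, 0, 0, 0, 0],
    [0, 0, 30, 0, 0, 0, 0],
    [0, 0, 0, 0, 0, 0, 0],
    [0, 0, 0, 0, 0, 0, 0],
  ],
)

```text
time_s: 33.7
eef_pos: [0.4312, 0.3409, 0.0941]
orientation: [0.068, 0.998, -0.0, -0.0]
wrist_force: [-0.1, -0.8, -0.1]
opening: 0.0427
gripper_force: 0.0
```

```bash
python3 - <<'E'
from h import *
delta(430.8,340.2,37,172.1)
c=cam("wrist");save(c,"w15")
f=c["frame"].astype(int);blobs(c,f.min(2)>110,.056,200)
E
```

```text
t 33.7 pos [431.2 340.9  94.1] yaw 172.23 shift [ 0.2 -0.7 57.1] turn [-0.    -0.001  0.002] | shift after turn [ 0.3 -0.7 57.1] q [ 0.47  0.63  1.74  0.    0.78 -0.97] F [-0.1 -0.8 -0.1] open 0.0427
[494  47] 3561 [204 199 176] xy 349.4 475.8 size 53.5 20.2 ang 10.6
[174  71] 630 [247 246 236] xy 338.7 311.1 size 15.3 10.6 ang 59.5
[12 99] 378 [249 212 233] xy 339.7 221.6 size 11.4 11.3 ang 52.5
[256 219] 1366 [201 198 180] xy 426.2 342.0 size 30.8 20.8 ang 161.7
[373 257] 1584 [203 199 180] xy 461.3 409.6 size 60.6 11.8 ang 68.5
[194 268] 508 [125 123 119] xy 453.5 298.3 size 38.2 9.2 ang 158.1
[322 268] 510 [125 123 119] xy 464.3 378.2 size 38.2 9.2 ang 6.5
[473 333] 2715 [237 234 228] xy 536.8 483.5 size 100.9 19.9 ang 41.0
[257 353] 1878 [196 188 173] xy 527.7 329.9 size 79.1 20.9 ang 88.2
[143 373] 444 [236 233 227] xy 531.2 242.6 size 25.1 19.6 ang 165.9
```

>>> carry_out(
  commands=[
    [0, 0, 30, 0, 0, 0, 0],
    [0, 0, 20, 0, 0, 0, 0],
    [0, 0, 7, 0, 0, 0, 0],
    [0, 0, 0, 0, 0, 0, 0],
    [0, 0, 0, 0, 0, 0, -0.4],
  ],
  squeeze=60,
)

```text
time_s: 34.25
eef_pos: [0.4318, 0.3415, 0.0385]
orientation: [0.067, 0.998, 0.001, 0.001]
wrist_force: [0.6, -0.2, 0.4]
opening: 0.0293
gripper_force: 0.0
```

>>> carry_out(
  commands=[
    [0, 0, 0, 0, 0, 0, -0.8],
    [0, 0, 0, 0, 0, 0, -1],
    [0, 0, 0, 0, 0, 0, -1],
    [0, 0, 0, 0, 0, 0, -1],
  ],
)

```text
time_s: 34.65
eef_pos: [0.4318, 0.3415, 0.0386]
orientation: [0.067, 0.998, 0.001, 0.001]
wrist_force: [-0.4, 0.5, 7.2]
opening: 0.0186
gripper_force: 58.8
```

>>> carry_out(
  commands=[
    [0, 0, -10, 0, 0, 0, -1],
    [0, 0, -40, 0, 0, 0, -1],
    [0, 0, -40, 0, 0, 0, -1],
    [0, 0, -40, 0, 0, 0, -1],
    [0, 0, -20, 0, 0, 0, -1],
  ],
)

```text
time_s: 35.15
eef_pos: [0.4319, 0.3417, 0.1913]
orientation: [0.067, 0.998, 0.002, 0.003]
wrist_force: [0.7, 0.6, -0.4]
opening: 0.0189
gripper_force: 58.7
```

```bash
python3 - <<'E'
from h import *
delta(560,-150,185,172)
E
```

```text
t 35.1 pos [431.9 341.7 191.3] yaw 172.28 shift [-193.  -470.1    5.6] turn [0.003 0.005 0.005] | shift after turn [-195.3 -469.1    6.3] q [ 0.47  0.48  1.67  0.    0.99 -0.97] F [ 0.7  0.6 -0.4] open 0.0189
```

>>> carry_out(
  commands=[
    [-23.9, -38.8, 0, 0, 0, 0, -1],
    [-23.9, -38.8, 0, 0, 0, 0, -1],
    [-23.9, -38.8, 0, 0, 0, 0, -1],
    [-23.9, -38.8, 0, 0, 0, 0, -1],
    [-23.9, -38.8, 0, 0, 0, 0, -1],
  ],
)

```text
time_s: 35.65
eef_pos: [0.5232, 0.1311, 0.1878]
orientation: [0.067, 0.998, 0.0, 0.0]
wrist_force: [-0.1, -0.1, -0.8]
opening: 0.0185
gripper_force: 58.8
```

>>> carry_out(
  commands=[
    [-23.9, -38.8, 0, 0, 0, 0, -1],
    [-23.9, -38.8, 0, 0, 0, 0, -1],
    [-23.9, -38.8, 0, 0, 0, 0, -1],
    [-23.9, -38.8, 0, 0, 0, 0, -1],
    [-23.9, -38.8, 0, 0, 0, 0, -1],
  ],
)

```text
time_s: 36.15
eef_pos: [0.6155, -0.0773, 0.1877]
orientation: [0.067, 0.998, 0.0, -0.0]
wrist_force: [0.6, 0.7, 0.3]
opening: 0.0189
gripper_force: 58.8
```

>>> carry_out(
  commands=[
    [-23.9, -38.8, 0, 0, 0, 0, -1],
    [-23.9, -38.8, 0, 0, 0, 0, -1],
    [-23.9, -38.8, 0, 0, 0, 0, -1],
    [-23.9, -38.8, 0, 0, 0, 0, -1],
    [0, 0, 0, 0, 0, 0, -1],
  ],
)

```text
time_s: 36.65
eef_pos: [0.6908, -0.2492, 0.1874]
orientation: [0.07, 0.998, -0.002, 0.002]
wrist_force: [0.2, -0.3, -1.1]
opening: 0.0185
gripper_force: 58.8
```

>>> carry_out(
  commands=[
    [0, 0, 0, 0, 0, 0, -1],
    [0, 0, 0, 0, 0, 0, -1],
  ],
)

```text
time_s: 36.85
eef_pos: [0.6884, -0.2409, 0.1869]
orientation: [0.067, 0.998, 0.001, -0.001]
wrist_force: [-0.4, 0.1, -0.5]
opening: 0.0187
gripper_force: 58.8
```

```bash
python3 - <<'E'
from h import *
delta(606,-242,185,172)
c=cam("wrist");save(c,"w16");import pickle;pickle.dump(c,open("w16.pkl","wb"))
f=c["frame"].astype(int)
print(proj(c,[[.606,-.242,.046],[.661,-.282,.07],[.667,-.211,.07]]).round())
print("blue");blobs(c,(f[...,2]-f[...,0]>40),.050,150)
m=(f.min(2)>90);print("white");blobs(c,m,.070,80)
E
```

```text
t 36.9 pos [ 688.4 -240.9  186.9] yaw 172.31 shift [ 81.5 -12.1   2.1] turn [ 0.001 -0.002  0.005] | shift after turn [ 81.4 -12.6   1.9] q [-0.49  0.72  1.18  0.    1.25 -1.93] F [-0.4  0.1 -0.5] open 0.0187
[[241.  82.]
 [201. 161.]
 [290. 157.]]
blue
[241 134] 5667 [ 86 180 235] xy 681.1 -249.5 size 232.8 129.4 ang 174.1
[472 330] 1017 [ 61 106 161] xy 884.1 -36.7 size 83.5 23.3 ang 87.5
white
[163 137] 90625 [135 132 133] xy 718.5 -316.3 size 443.3 302.6 ang 158.2
[457 192] 28464 [163 158 157] xy 726.7 -116.7 size 278.9 177.3 ang 6.0
[ 15 137] 2483 [204 198 180] xy 619.2 -417.9 size 86.7 36.1 ang 158.9
[383 181] 2814 [123 117 117] xy 698.7 -139.0 size 49.0 49.0 ang 56.6
[251 258] 12666 [163 161 159] xy 782.8 -258.3 size 189.7 97.6 ang 173.8
[163 335] 470 [ 98  99 107] xy 823.8 -348.8 size 43.0 19.2 ang 127.2
[486 354] 2159 [230 223 212] xy 891.4 -27.6 size 104.6 49.3 ang 45.1
[130 352] 95 [116 111 111] xy 843.3 -389.3 size 31.4 4.3 ang 126.3
[385 353] 90 [116 112 112] xy 877.8 -136.6 size 30.8 4.1 ang 37.8
[165 378] 126 [118 113 113] xy 879.6 -359.5 size 28.7 10.2 ang 131.9
[351 377] 130 [118 113 113] xy 904.7 -174.3 size 28.8 10.2 ang 32.7
```

```bash
python3 - <<'E'
from h import *
import pickle;c=pickle.load(open("w16.pkl","rb"))
f=c["frame"].astype(int);g=f.max(2)
def win(u,v,r):
    w=np.zeros(g.shape,bool);w[v-r:v+r,u-r:u+r]=1;return w
w=win(241,82,32);print("foam median",np.median(g[w]),np.percentile(g[w],[2,10,25,75]))
print(g[50:116:4,205:280:4])
blue=(f[...,2]-f[...,0]>60)
co=[np.argwhere(blue[:, :])]
ys,xs=np.nonzero(blue);print("blue bounds",xs.min(),xs.max(),ys.min(),ys.max())
for u,v in((201,161),(290,157)):
    b=(f.min(2)>170)&win(u,v,20);blobs(c,b,.070,40)
E
```

```text
foam median 175.0 [ 83.  94. 115. 188.]
[[183 189 186 188 188 186 188 186 187 185 184 183 184 183 180 180 181 181
  181]
 [187 187 191 188 189 187 185 187 185 185 184 185 184 180 183 185 183 180
  179]
 [200 200 199 200 202 201 200 171 115 126 121 124 194 194 194 194 192 189
  188]
 [196 199 200 201 201 198 130  70  88  95  94 117 130 172 192 192 191 188
  188]
 [195 198 200 196 202 120 102  92  95  95  94 104 106 132 176 194 191 188
  190]
 [196 200 200 197 115 120  89  93  97  92  92 104 105 110 127 192 191 188
  187]
 [195 195 197 197  75  83  91  89  84  89  90 108 107 106 105 177 189 186
  186]
 [196 195 199 194 136  95  93  70  87  99 143 144 124 115 116 149 187 185
  185]
 [192 194 198 190 138  96  92  71  88 146 143 142 124 112 116 127 188 186
  187]
 [193 195 194 194 136  90  94  74  88 143 145 142 125 114 118 155 186 188
  185]
 [191 193 192 193 117  88  98 105  72 144 140 130 119 118 129 177 186 184
  185]
 [191 193 190 194 170 130 100 101 104 115 114 113 116 116 128 189 184 185
  182]
 [192 189 191 190 194 114 127 104 112 115 115 115 118 123 185 186 183 183
  182]
 [188 191 190 192 189 188 156 117 123 122 121 115 124 186 187 189 184 185
  184]
 [189 191 189 191 189 189 191 190 170 158 165 177 185 184 180 180 178 178
  177]
 [177 179 179 180 177 177 177 177 175 176 174 176 179 171 175 174 174 171
  172]
 [177 177 180 178 178 176 175 177 175 175 173 175 173 174 174 172 172 172
  171]]
blue bounds 156 511 25 342
[200 158] 660 [247 246 242] xy 658.1 -282.5 size 23.9 21.6 ang 170.0
[288 155] 654 [249 248 245] xy 665.4 -212.1 size 24.9 20.7 ang 8.3
```

```bash
python3 - <<'E'
from h import *
import pickle;c=pickle.load(open("w16.pkl","rb"))
g=c["frame"].astype(int).max(2)
m=np.zeros(g.shape,bool);m[52:108,212:275]=g[52:108,212:275]<160
blobs(c,m,.046,200)
E
```

```text
[242  81] 1865 [110 109 111] xy 605.8 -241.9 size 38.2 38.1 ang 82.3
```

>>> carry_out(
  commands=[
    [40.8, -6.1, 0, 0, 0, 0, -1],
    [40.8, -6.1, 0, 0, 0, 0, -1],
    [0, 0, 40, 0, 0, 0, -1],
    [0, 0, 40, 0, 0, 0, -1],
    [0, 0, 0, 0, 0, 0, -1],
  ],
)

```text
time_s: 37.4
eef_pos: [0.6023, -0.2395, 0.1025]
orientation: [0.067, 0.998, 0.003, -0.006]
wrist_force: [-1.7, 1.7, 0.0]
opening: 0.0187
gripper_force: 58.8
```

>>> carry_out(
  commands=[
    [0, 0, 0, 0, 0, 0, -1],
  ],
)

```text
time_s: 37.5
eef_pos: [0.6067, -0.2421, 0.1074]
orientation: [0.067, 0.998, 0.0, -0.001]
wrist_force: [0.2, 0.9, -0.6]
opening: 0.0187
gripper_force: 58.8
```

```bash
python3 - <<'E'
from h import *
delta(606,-242,75,172)
E
```

```text
t 37.5 pos [ 606.7 -242.1  107.4] yaw 172.36 shift [ 0.6 -0.  32.4] turn [ 0.001 -0.001  0.006] | shift after turn [ 0.7  0.  32.4] q [-0.55  0.71  1.46  0.    0.97 -1.99] F [ 0.2  0.9 -0.6] open 0.0187
```

>>> carry_out(
  commands=[
    [0.5, 0, 15, 0, 0, 0, -1],
    [0, 0, 10, 0, 0, 0, -1],
    [0, 0, 6, 0, 0, 0, -1],
    [0, 0, 0, 0, 0, 0, -1],
  ],
)

```text
time_s: 37.9
eef_pos: [0.6058, -0.2429, 0.0752]
orientation: [0.067, 0.998, 0.0, -0.001]
wrist_force: [-0.5, -0.6, -0.1]
opening: 0.0184
gripper_force: 58.8
```

>>> carry_out(
  commands=[
    [0, 0, 4, 0, 0, 0, -1],
    [0, 0, 0, 0, 0, 0, -1],
  ],
)

```text
time_s: 38.1
eef_pos: [0.6062, -0.2431, 0.072]
orientation: [0.067, 0.998, 0.0, -0.0]
wrist_force: [-0.3, 0.9, 0.2]
opening: 0.0188
gripper_force: 58.8
```

>>> carry_out(
  commands=[
    [0, 0, 4, 0, 0, 0, -1],
    [0, 0, 0, 0, 0, 0, -1],
  ],
)

```text
time_s: 38.3
eef_pos: [0.6063, -0.2427, 0.0682]
orientation: [0.067, 0.998, 0.001, -0.0]
wrist_force: [0.8, 1.9, 1.3]
opening: 0.0187
gripper_force: 59.1
```

Going in well centred; continue pressing.

>>> carry_out(
  commands=[
    [0, 0, 4, 0, 0, 0, -1],
    [0, 0, 3, 0, 0, 0, -1],
    [0, 0, 0, 0, 0, 0, -1],
  ],
)

```text
time_s: 38.6
eef_pos: [0.6059, -0.2427, 0.0604]
orientation: [0.067, 0.998, 0.001, -0.0]
wrist_force: [-0.8, 3.7, -0.4]
opening: 0.0185
gripper_force: 58.8
```

>>> carry_out(
  commands=[
    [0, 0, 3, 0, 0, 0, -1],
    [0, 0, 3, 0, 0, 0, -1],
    [0, 0, 0, 0, 0, 0, -1],
  ],
)

```text
time_s: 38.9
eef_pos: [0.606, -0.243, 0.0544]
orientation: [0.067, 0.998, 0.0, -0.0]
wrist_force: [0.8, 3.4, -1.0]
opening: 0.0186
gripper_force: 58.8
```

>>> carry_out(
  commands=[
    [0, 0, 2, 0, 0, 0, -1],
    [0, 0, 1, 0, 0, 0, -1],
    [0, 0, 0, 0, 0, 0, -1],
  ],
)

```text
time_s: 39.2
eef_pos: [0.6064, -0.2433, 0.0527]
orientation: [0.067, 0.998, 0.0, 0.0]
wrist_force: [-0.7, 5.7, 4.7]
opening: 0.0185
gripper_force: 59.3
```

>>> carry_out(
  commands=[
    [0, 0.5, 1.5, 0, 0, 0, -1],
    [0, 0, 0, 0, 0, 0, -1],
  ],
)

```text
time_s: 39.4
eef_pos: [0.6068, -0.2432, 0.0525]
orientation: [0.067, 0.998, -0.0, 0.001]
wrist_force: [-2.7, 3.8, 10.8]
opening: 0.0185
gripper_force: 59.9
```

>>> carry_out(
  commands=[
    [0, 0, 1.5, 0, 0, 0, -1],
    [0, 0, 0, 0, 0, 0, -1],
  ],
)

```text
time_s: 39.6
eef_pos: [0.6072, -0.2434, 0.0525]
orientation: [0.067, 0.998, -0.001, 0.001]
wrist_force: [-3.4, 4.7, 18.0]
opening: 0.0183
gripper_force: 60.6
```

>>> carry_out(
  commands=[
    [0, 0, -2, 0, 0, 0, -0.4],
    [0, 0, 0, 0, 0, 0, -0.2],
    [0, 0, 0, 0, 0, 0, -0.1],
    [0, 0, -5, 0, 0, 0, -0.1],
    [0, 0, -20, 0, 0, 0, -0.1],
  ],
)

```text
time_s: 40.1
eef_pos: [0.6045, -0.2422, 0.0738]
orientation: [0.067, 0.998, 0.001, -0.003]
wrist_force: [-0.5, 0.8, -0.2]
opening: 0.0385
gripper_force: 0.0
```

>>> carry_out(
  commands=[
    [0, 0, -40, 0, 0, 0, -0.1],
    [0, 0, -40, 0, 0, 0, -0.1],
    [-40, 0, 0, 0, 0, 0, 0],
    [-40, 0, 0, 0, 0, 0, 0],
    [0, 0, 0, 0, 0, 0, 0],
  ],
)

```text
time_s: 40.6
eef_pos: [0.6904, -0.2548, 0.1568]
orientation: [0.067, 0.998, -0.001, 0.003]
wrist_force: [-1.1, -0.0, -0.1]
opening: 0.0428
gripper_force: 0.0
```

>>> carry_out(
  commands=[
    [0, 0, 0, 0, 0, 0, 0],
    [0, 0, 0, 0, 0, 0, 0],
  ],
)

```text
time_s: 40.8
eef_pos: [0.6841, -0.2531, 0.1551]
orientation: [0.067, 0.998, 0.0, -0.001]
wrist_force: [0.4, -0.5, 0.3]
opening: 0.0427
gripper_force: 0.0
```

```bash
python3 - <<'E'
from h import *
delta(606,-242,185,172)
c=cam("wrist");s=cam("scene");d=cam("side")
f=c["frame"].astype(int)
b=np.zeros(f.shape[:2],bool);X=proj(c,[[.606,-.242,.07],[.66,-.282,.07],[.666,-.211,.07]])
for u,v in X.astype(int):
    b[:]=0; b[max(v-22,0):v+22,u-22:u+22]=1; blobs(c,b&(f.min(2)>170),.070,40)
def crop(c,X,r):
    u,v=proj(c,X)[0].astype(int);return cv2.resize(c["frame"][max(v-r,0):v+r,max(u-r,0):u+r,::-1],(390,290))
A=np.hstack([crop(c,[.625,-.242,.06],60),crop(s,[.625,-.242,.06],40)])
B=np.hstack([crop(d,[.64,-.242,.06],40),crop(d,[.64,.18,.06],110)])
cv2.imwrite("pics/fin.png",np.vstack([A,B]))
E
```

```text
t 40.8 pos [ 684.1 -253.1  155.1] yaw 172.27 shift [ 78.9   0.5 -29.6] turn [ 0.001 -0.003  0.005] | shift after turn [ 78.8   0.1 -29.9] q [-0.51  0.75  1.2  -0.    1.19 -1.94] F [ 0.4 -0.5  0.3] open 0.0427
[257  87] 844 [253 253 252] xy 605.7 -241.9 size 20.5 20.5 ang 37.9
[193 156] 96 [175 172 173] xy 645.9 -293.0 size 11.8 7.0 ang 148.1
[211 171] 849 [247 246 242] xy 657.6 -282.6 size 26.0 20.8 ang 160.3
[309 168] 856 [249 249 245] xy 665.3 -213.6 size 25.5 20.9 ang 38.4
```

View pics/fin.png

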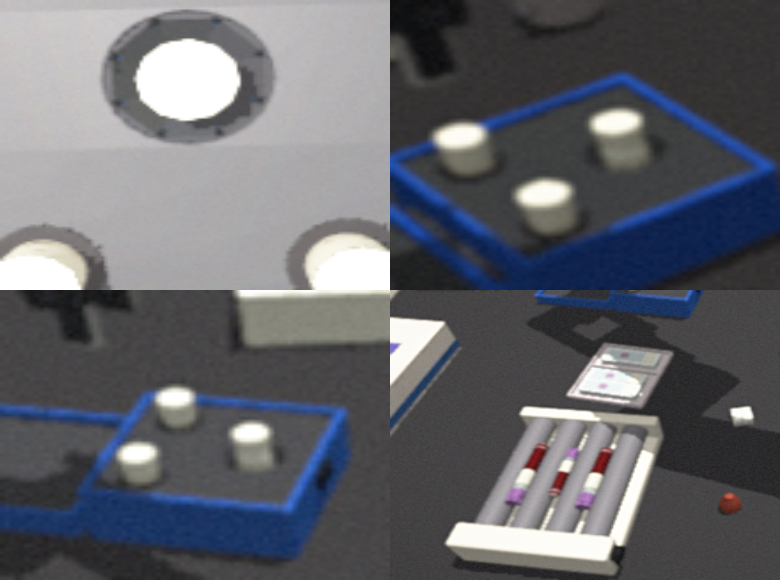

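```bash
python3 - <<'E'
from h import *
caps=dict(new=[.6057,-.2419,.07],c1=[.6585,-.2815,.07],c2=[.6655,-.2125,.07])
for n in("scene","side"):
    c=cam(n);f=c["frame"].min(2)
    for k,X in caps.items():
        a=np.linspace(0,6.283,40);ring=np.array(X)+.0105*np.c_[np.cos(a),np.sin(a),0*a]
        p=proj(c,ring);u=proj(c,X)[0]
        x=int(round(u[0]));y0=int(u[1])
        g=f.astype(float)[:, x-1:x+2].mean(1);r=np.arange(y0-14,y0+20)
        seg=g[r];h=115;i=np.argmax(seg>h);top=r[i]-(seg[i]-h)/(seg[i]-seg[i-1])
        j=i+np.argmax(seg[i:]<h)
        print(n,k,"pred top row %.1f"%p[:,1].min(),"seen %.1f"%top,"bottom",r[j],"px per mm z %.2f"%np.linalg.norm(proj(c,np.array(X)+[0,0,.01])[0]-u)/1 if 0 else np.round(np.linalg.norm(proj(c,np.array(X)+[0,0,.01])[0]-u)/10,2))
E
```

```text
scene new pred top row 166.9 seen 166.5 bottom 175 0.36
scene c1 pred top row 170.8 seen 170.4 bottom 178 0.37
scene c2 pred top row 185.8 seen 185.8 bottom 195 0.37
side new pred top row 117.5 seen 116.6 bottom 129 0.28
side c1 pred top row 108.4 seen 107.1 bottom 118 0.28
side c2 pred top row 123.0 seen 122.3 bottom 133 0.29
```

```bash
python3 -c "
from rig import manip
print(manip.close_job())"
```

```text
the job is handed in; nothing more can be done
None
```

I handed the job in after about 41 s of the 120 s: both tubes are in their own mixer grooves, each mailer is flat in the bay of its width, and the control vial is pressed home with its cap level with the others; each tube came down by a few millimetres on release (about 4 mm long, 6 mm short), because the fingertips touched the rollers first.

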